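# Fetch the bearing from under the spanners

### The job

The ball bearing that lies under the two spanners on the wooden tool rest is needed for pressing: clear both spanners to the low black parking mat, laying them side by side across its two wooden strips, then take the bearing and set it flat on the middle of the round boss of the press plate. After that lay each spanner back across the two boards of the rest, exactly where it lay before. Lower things rather than drop them, and leave the oil filter and the dish of bolts where they are.

Things in the scene. Friction and masses are not known exactly. Their poses are not given: they have to be found in the camera images.
- long_spanner_c (a point): Centre (half-way up) of the longer steel spanner: 230 mm long (its y), 8 mm thick, 0.2 kg; shank 20 mm wide from y = -76 to +54 mm, heads 38 mm (-y end) and 51 mm (+y end) wide. Lies flat, z up, at the start across the boards of the rest, the short one beside it, 48 mm off, left or right. Centre of mass at y = +8.5 mm. Grip it firmly across the shank.
- short_spanner_c (a point): Centre (half-way up) of the shorter steel combination spanner: 137 mm long along its y, 5 mm thick, shank 12 mm wide (x) from y = -44 to +24 mm, heads 22 mm (ring, -y end) and 30 mm (open, +y end) wide, 0.13 kg; grip it in the same way. Lies flat, z up, at the start across the two boards of the tool rest. Grasp it across the shank.
- bearing_c (a point): Centre of the ball bearing: steel ring 52 mm in diameter, 15 mm high, lying flat, z up, 0.2 kg. At the start it lies on the floor of the tool rest, between its boards and under both spanners, so that it cannot be lifted before they are gone. Grasp it across the outside, fingers on the sides towards +y and -y of the rest (about 11 mm are free between it and each board).
- rest: Tool rest, fixed: floor 110 x 140 mm (x, y), 6 mm thick, two upright wooden boards along its y at x = -43 and +43 mm, 12 mm thick, tops 50 mm above the bench, 74 mm clear between them. The spanners lie across the tops, along the rest's x. Origin: centre of the underside; z up. Nearby solids to carry clear of: toolbox (world x > 0.61, -0.6 < y < -0.1, 0.25 m high), vice (x < 0.43, 0.1 < y < 0.29).
- mat: Parking mat, fixed, the side area: black rubber 130 x 160 mm (x, y), 3 mm thick, two wooden strips along its y at x = -43 and +43 mm, 14 mm wide, 150 mm long, tops 19 mm above the bench, 72 mm clear between. Spanners are parked across the strips, along the mat's x, their middle within 30 mm (x) and 70 mm (y) of the mat's. Origin: centre of the underside; z up.
- boss_top (a point): Centre of the top face of the round aluminium boss (64 mm in diameter, 14 mm high) on the dark square press plate (110 x 110 x 10 mm, with four small screw heads 3 mm high at its corners, fixed to the bench). This face is 24 mm above the bench; z up. The bearing's place.
- filter_c (a point): Middle (45 mm up) of the white oil filter, an upright can 69 mm in diameter and 92 mm high, loose on the bench; bystander, not to be moved.
- dish_c (a point): Middle (13.5 mm up) of the round steel dish with bolts, 98 mm in diameter, 27 mm high, loose on the bench; bystander, not to be moved.
Things that resemble listed ones, but are neither listed nor needed, are in the scene too. What is shaped like the part that bears boss_top but orange is not meant.

How it is judged:
By the outcome, as a careful person would: the job done as asked, in the order asked, and still so for the second after the job is handed in, with the robot touching nothing.
It also fails if it takes over 136 s, if anything falls off the work surface, if the arm or the gripper's body presses on something with over 40 N, if the wrist force passes 120 N, or if a joint passes its speed limit or range.

### The arm

A 6-joint arm with a two-finger parallel gripper is mounted at the origin on a cart in front of the work surface, level with it; the furniture and walls round the work are solid. World frame = base frame: x ahead of the robot, y to its left, z up, the work surface at z = 0. Lengths are in m, angles in degrees, forces in N, time in s.
With the tool pointing down it reaches from about 0.4 to 0.825 m from the base axis. Payload 7 kg.
Tool frame: the origin (TCP) lies at the very end of the fingers, on their centre line; the grasp point (between the pads) lies hold_point_z behind it (hold_point_z is the distance from the TCP to the grasp point, in m); z points along the fingers, y is the direction in which the jaws open and shut (so a half turn about z gives the same grasp; the last joint's range is limited). The gripper opens to 88 mm and grips with 3 to 60 N. Pads are 19 mm wide; open, the fingers measure 130 mm over their backs; the gripper's body (78 mm by 193 mm) begins 47 mm behind the grasp point.
Start: joints at [-58.321, 20.546, 0.682, 0, -70.136, -16.507], TCP at [0.177, -0.651, 0.227] pointing down, gripper open.
Joint ranges: [-176.03, 176.03], [-82.01, 121.73], [-58.28, 71.71], [-173.87, 95.51], [-174.79, -0.11], [-173.66, 173.66]. Speed limits (degrees/s): [136.94, 136.94, 172.46, 180, 180, 180].

### API

Orientations are given as [roll, pitch, yaw] about the fixed x, y, z axes, in that order (R = Rz(yaw) Ry(pitch) Rx(roll)).
In Python, from plant import get_obs, snapshot, close_job, hold_point_z gives the robot as it stands. The module is installed in compiled form; this text tells all that it offers.
- The arm moves only by the tool jog_arm, never from a script. Its argument "commands" is a list of rows, each a list of 4 numbers: the shift along the world's x, y, z in mm, then the turn about the world's z in degrees. In form: [[x, y, z, turn], ...]. A call has exactly 10 rows; each row shifts and turns the commanded pose from where the row before left it; what a row does not reach is not made up. A row lasts 1/12 s, in which the tool goes at most 41.7 mm and 7.16 degrees, less where a joint would pass 70% of its speed; a pose out of reach is approached as far as the arm can. A call is refused whole if a number of a shift passes 41.7 or a number of a turn 7.16, either way. A call with a gripper value outside its range is refused whole. "fingers" is the finger opening in mm, from 0 to 87.6, set as the call begins (left out, the last holds). The fingers move at their own pace and stop on an object; the grip force is fixed at half the most. Time passes only in rows, so rows that do not move let the fingers close, or fill a call up. It gives the time, the measured TCP pose, the force and the opening at its end, in the units of the state.
- get_obs(): the state, without advancing time (a new reading comes with each control period).
- snapshot(name): name is "scene" or "top" or "wrist"; returns a dict with "image" (384x512x3 uint8, red, green, blue), "fov_y" (degrees; the focal length in pixels is half the picture's height over the tangent of half this angle, whatever the lens; pixels are square), "cx", "cy" (the principal point, pixels), "dist_coeffs" ([k1, k2, p1, p2, k3] as OpenCV has them; the pictures are not rectified), "rvec" (rotation vector, rad) and "tvec" (3), from world to camera coordinates, as OpenCV has them; the wrist camera has in their place "mount" (4x4, takes a point from camera to tool coordinates, whose origin is the TCP and whose axes are the flange's). Camera axes: x right, y down, z forward; pixel columns grow to the right and rows downward; lengths in m; the calibration is good to about 2 mm. A picture is of the moment at which its call begins: read the wrist's pose just before it. There is no depth.
- close_job(): hands the job in, once; it reports no verdict.
The state is a dict: "clock": time; "joint_pos": joint angles; "qvel": joint speeds; "tau": joint torques, N m; "tool_pos": TCP position; "orientation": TCP orientation; "force": force on the tool from outside, world axes, zero at the start; "moment": the same for the moment, N m; "opening": finger opening in m.
Only numpy, scipy, OpenCV 4.12 (cv2) and the standard library are available. Lean on these libraries where they do the work, as an engineer would, in place of code of your own. Each camera call takes 0.05 s, during which the arm holds its last target.

## Working session

There is one attempt and no reset: what is moved stays moved. The work goes in short steps, Python scripts to look and compute and a tool call to move; the robot and the scene stay as the last step left them, time stands still between calls to the robot, and variables do not carry over. Pictures are saved under pics/ and viewed, and the job is handed in when it is done.

Besides the shell and the picture viewer there is one more tool, called after ">>>" as a command line: name --pt "numbers of a row" for each row, then --argument value for the rest. jog_arm: Moves the arm, as the interface text tells. Its arguments: {"type":"object","properties":{"commands":{"type":"array","items":{"type":"array","items":{"type":"number"}}},"fingers":{"type":"number"}},"required":["commands"]}

```bash
mkdir -p pics
cat > h.py <<'E'
import numpy as np, cv2
from plant import get_obs, snapshot, close_job, hold_point_z
def K(s):
    h,w=s["image"].shape[:2]; f=h/2/np.tan(np.radians(s["fov_y"])/2)
    return np.array([[f,0,s["cx"]],[0,f,s["cy"]],[0,0,1.]])
from scipy.spatial.transform import Rotation as R
def pose(s,o=None):
    if "rvec" in s:
        return cv2.Rodrigues(np.array(s["rvec"],float))[0],np.array(s["tvec"],float).ravel()
    T=np.eye(4);T[:3,:3]=R.from_euler('xyz',o["orientation"],degrees=True).as_matrix();T[:3,3]=o["tool_pos"]
    C=np.linalg.inv(T@np.array(s["mount"]));return C[:3,:3],C[:3,3]
def unproj(s,uv,z,o=None):
    r,t=pose(s,o)
    p=cv2.undistortPoints(np.array(uv,float).reshape(-1,1,2),K(s),np.array(s["dist_coeffs"],float)).reshape(-1,2)
    d=np.c_[p,np.ones(len(p))]@r; c=-r.T@t
    return c+d*((np.reshape(z,(-1,1))-c[2])/d[:,2:])
def proj(s,P,o=None):
    r,t=pose(s,o)
    return cv2.projectPoints(np.array(P,float).reshape(-1,1,3),cv2.Rodrigues(r)[0],t,K(s),np.array(s["dist_coeffs"],float))[0].reshape(-1,2)
def save(s,n,crop=None,k=1):
    im=s["image"][:,:,::-1]
    if crop: a,b,c,d=crop; im=im[b:d,a:c]
    im=cv2.resize(im,None,fx=k,fy=k,interpolation=cv2.INTER_CUBIC); cv2.imwrite("pics/"+n+".png",im)
E
python3 - <<'E'
from h import *
o=get_obs();print(o,hold_point_z)
import pickle
d={}
for n in("scene","top","wrist"):
    s=snapshot(n);d[n]=s;save(s,n+"0",k=1.5)
    print({k:v for k,v in s.items() if k!="image"})
pickle.dump((o,d),open("s0.pkl","wb"))
E
```

```text
{'clock': 0.0, 'joint_pos': array([-5.83195547e+01,  2.05916086e+01,  6.34871381e-01, -1.93690237e-02,
       -7.01354409e+01, -1.65073850e+01]), 'qvel': array([ 0.02400432, -0.01600984,  0.0024988 ,  0.02556453,  0.06123037,
       -0.00209587]), 'tau': array([-3.91808380e-04, -5.82709050e+01,  2.93055421e+01,  6.99737817e+00,
        6.98700955e-03, -1.62398596e-04]), 'tool_pos': array([ 0.17652557, -0.65101594,  0.22563142]), 'orientation': array([ 1.79906447e+02, -8.73613788e-03, -1.64833529e+02]), 'force': array([ 0.32067295,  0.28079475, -0.25263676]), 'moment': array([ 0.01616128,  0.02483371, -0.00415693]), 'opening': 0.08744247220880617} 0.0188
{'fov_y': 54.78167805761353, 'cx': 254.69608860890892, 'cy': 199.48621819268934, 'dist_coeffs': array([0.0107632, 0.       , 0.       , 0.       , 0.       ]), 'rvec': array([ 0.82228707, -2.48347075,  1.16091821]), 'tvec': array([0.44723751, 0.21824029, 0.88398591])}
{'fov_y': 48.695125285422556, 'cx': 253.81698590716502, 'cy': 187.16489153566596, 'dist_coeffs': array([0.04573364, 0.        , 0.        , 0.        , 0.        ]), 'rvec': array([ 2.12058801, -2.14969952,  0.13620411]), 'tvec': array([0.06775923, 0.52422326, 1.12780019])}
{'fov_y': 63.985279853800705, 'cx': 254.61134139240127, 'cy': 186.43456369252857, 'dist_coeffs': array([-0.05978024,  0.        ,  0.        ,  0.        ,  0.        ]), 'mount': array([[-5.00402823e-04, -9.50934914e-01, -3.09390594e-01,
         8.48298918e-02],
       [ 9.99999851e-01, -4.08440657e-04, -3.62009286e-04,
        -4.43439768e-04],
       [ 2.17879572e-04, -3.09390729e-01,  9.50934976e-01,
        -1.58520070e-01],
       [ 0.00000000e+00,  0.00000000e+00,  0.00000000e+00,
         1.00000000e+00]])}
```

View pics/scene0.png

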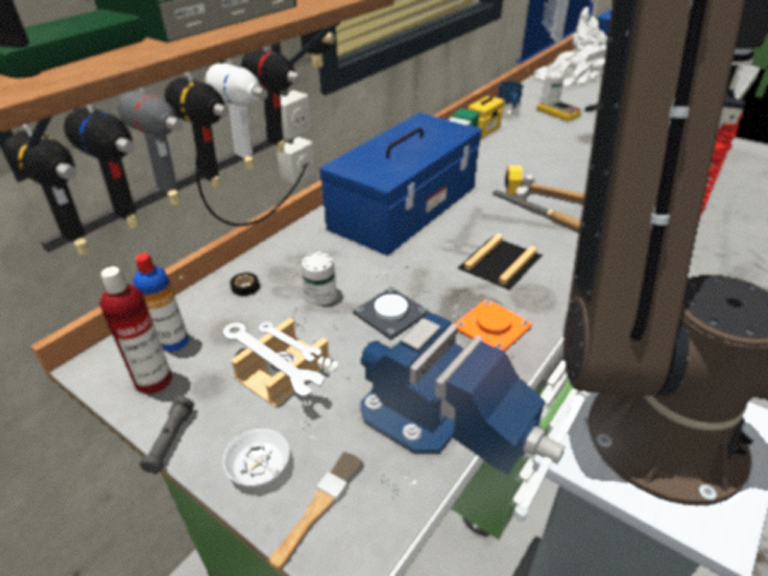

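View pics/top0.png

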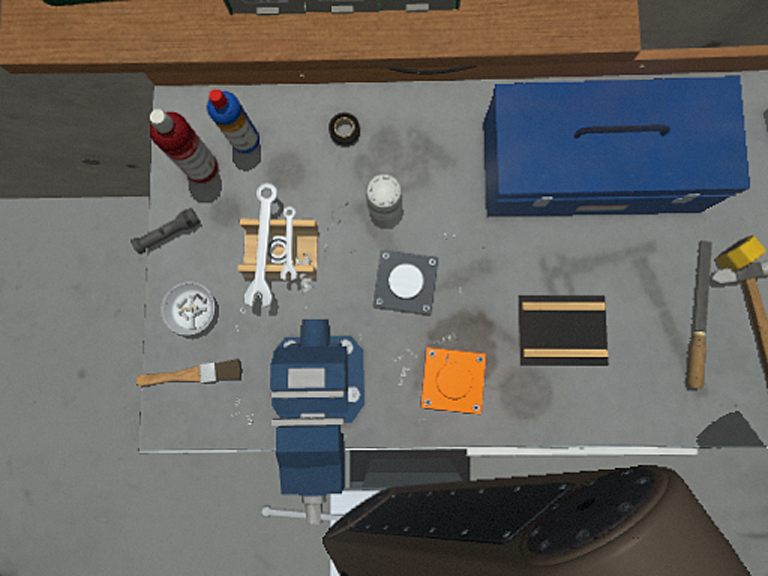

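View pics/wrist0.png

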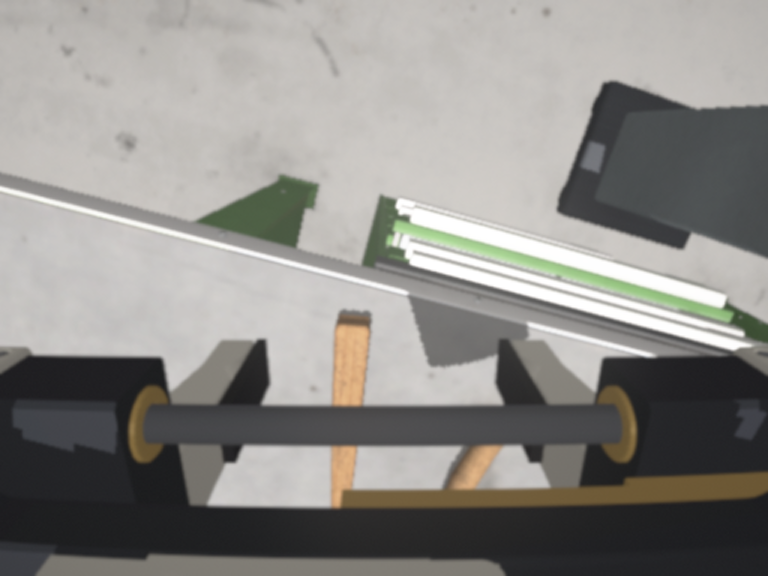

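The top view (up is +x, left is +y) shows these, in 1.5x pixels:
- rest at about (278,250)
- long spanner from (266,190) to (258,300), on the left (+y) side
- short spanner from (290,212) to (289,275)
- plate and boss at (406,281)
- mat at (563,330)
- filter at (384,195), dish at (189,308)
- an orange decoy plate and a black decoy ring, neither of them needed

I'll zoom in to measure.

Run:
```python
from h import *
import pickle
o,d=pickle.load(open("s0.pkl","rb"));s=d["top"]
save(s,"top_rest",(145,110,225,215),5.6)
save(s,"top_mat",(235,155,415,260),4.4)
save(s,"top_mat2",(335,185,415,255),7)
```

```text
(no output)
```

View pics/top_rest.png

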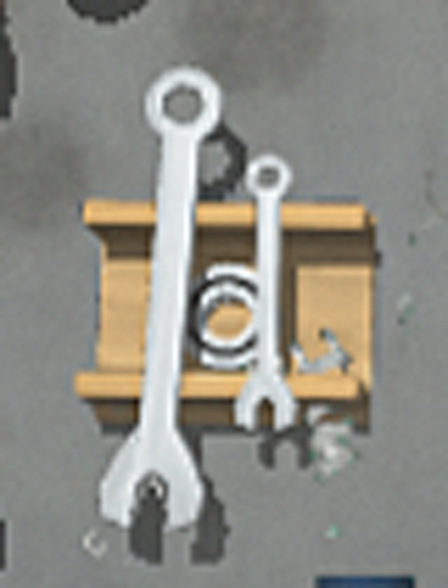

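View pics/top_mat.png

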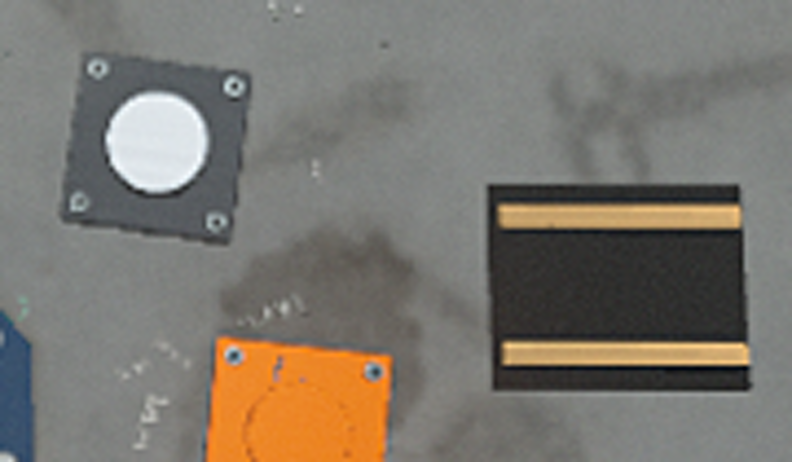

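Run:
```python
from h import *
import pickle
o,d=pickle.load(open("s0.pkl","rb"));s=d["top"]
def q(l,a,b,k): return (np.array(l,float)+.5)/k-.5+[a,b]
def show(n,l,z,a,b,k): print(n,(unproj(s,q(l,a,b,k),z)*1000).round(1)[:,:2].tolist())
r=(145,110,5.6)
show("long ring, mid top/bot",[(183,103),(182,152),(160,430)],.058,*r)
show("long shank edges",[(164,152),(203,152),(140,425),(181,425)],.058,*r)
show("long ends",[(185,66),(120,527),(190,527)],.058,*r)
show("short ring,shank",[(268,176),(267,220),(267,370),(265,408)],.055,*r)
show("short ends",[(268,154),(250,432),(285,432)],.055,*r)
show("rest top corners: far board l,r; near board",[(84,201),(369,205),(75,395),(360,395)],.050,*r)
show("bearing",[(227,315),(228,264),(228,368)],.021,*r)
m=(235,155,4.4)
show("boss",[(157,142),(105,142),(209,142),(157,91),(157,194)],.024,*m)
show("mat corners",[(488,185),(739,185),(750,388),(494,390)],.003,*m)
show("strips",[(499,205),(740,206),(749,364),(503,366)],.019,*m)
show("filter",[(384/1.5,188/1.5)],.092,0,0,1)
show("dish",[(189/1.5,308/1.5)],.027,0,0,1)
show("vice",[(316/1.5,322/1.5),(364/1.5,340/1.5)],.05,0,0,1)
```

```text
long ring, mid top/bot [[691.2, 270.2], [666.3, 270.4], [527.8, 279.2]]
long shank edges [[666.5, 279.3], [666.2, 260.0], [530.4, 288.9], [530.1, 269.0]]
long ends [[710.1, 269.5], [480.9, 297.7], [480.4, 263.9]]
short ring,shank [[654.3, 228.4], [632.1, 228.7], [557.1, 228.0], [538.4, 228.8]]
short ends [[665.4, 228.4], [526.7, 236.0], [526.4, 219.0]]
rest top corners: far board l,r; near board [[644.3, 320.3], [640.1, 179.0], [547.0, 322.8], [544.9, 183.2]]
bearing [[591.7, 254.1], [617.9, 253.9], [564.5, 253.3]]
boss [[527.5, 15.0], [528.0, 47.9], [527.0, -17.9], [560.3, 14.4], [494.3, 15.6]]
mat corners [[499.6, -196.0], [497.4, -353.7], [369.8, -352.1], [370.0, -193.9]]
strips [[484.9, -199.2], [482.2, -348.2], [384.2, -347.3], [384.4, -197.0]]
filter [[684.8, 51.7]]
dish [[481.5, 415.5]]
vice [[450.1, 178.0], [416.6, 91.7]]
```

>>> jog_arm --pt "25 31 3 -1.5" --pt "25 31 3 -1.5" --pt "25 31 3 -1.5" --pt "25 31 3 -1.5" --pt "25 31 3 -1.5" --pt "25 31 3 -1.5" --pt "25 31 3 -1.5" --pt "25 31 3 -1.5" --pt "25 31 3 -1.5" --pt "25 31 3 -1.5" --fingers 30

```text
clock: 0.98
tool_pos: [0.4274, -0.3396, 0.2568]
orientation: [180.0, 0.0, -179.9]
force: [0.9, -0.8, -0.1]
opening: 0.0313
```

>>> jog_arm --pt "5 39 0 0" --pt "5 39 0 0" --pt "5 39 0 0" --pt "5 39 0 0" --pt "5 39 0 0" --pt "5 39 0 0" --pt "5 39 0 0" --pt "5 39 0 0" --pt "5 39 0 0" --pt "5 39 0 0"

```text
clock: 1.82
tool_pos: [0.4762, 0.0505, 0.2568]
orientation: [180.0, 0.0, -179.8]
force: [1.8, -0.5, -0.1]
opening: 0.0302
```

>>> jog_arm --pt "20 29 0 0" --pt "20 29 0 0" --pt "20 29 0 0" --pt "20 29 0 0" --pt "20 29 0 0" --pt "20 29 0 0" --pt "20 29 0 0" --pt "0 0 0 0" --pt "0 0 0 0" --pt "0 0 0 0"

```text
clock: 2.65
tool_pos: [0.6163, 0.2514, 0.2557]
orientation: [-179.9, -0.1, -179.8]
force: [0.2, -0.0, -0.6]
opening: 0.03
```

Run:
```python
from h import *
import pickle
o=get_obs();s=snapshot("wrist");pickle.dump((o,s),open("w1.pkl","wb"));save(s,"w1",k=1.5)
print(o["tool_pos"],o["orientation"],o["opening"])
```

```text
[0.61627152 0.25139618 0.25570276] [-1.79944954e+02 -7.62866466e-02 -1.79816428e+02] 0.029986300453593927
```

View pics/w1.png

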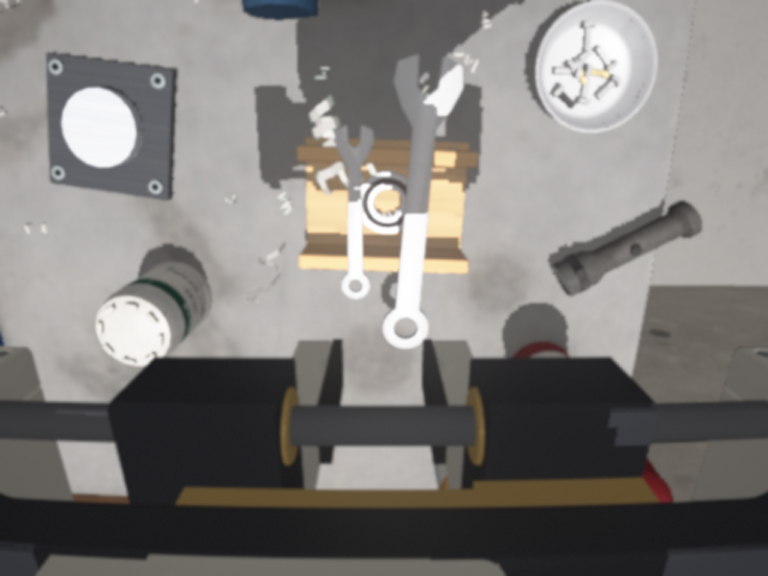

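The wrist view shows the rest with both spanners (long ring at (405,327), short ring at (355,285)) and the bearing at (385,200). It also shows the boss at (99,127). I'll zoom in for precise pixel positions.

Run:
```python
from h import *
import pickle
o,s=pickle.load(open("w1.pkl","rb"))
save(s,"w1a",(190,30,330,235),2.9); save(s,"w1b",(195,80,320,185),6)
save(s,"w1c",(25,30,125,140),5)
```

```text
(no output)
```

View pics/w1a.png

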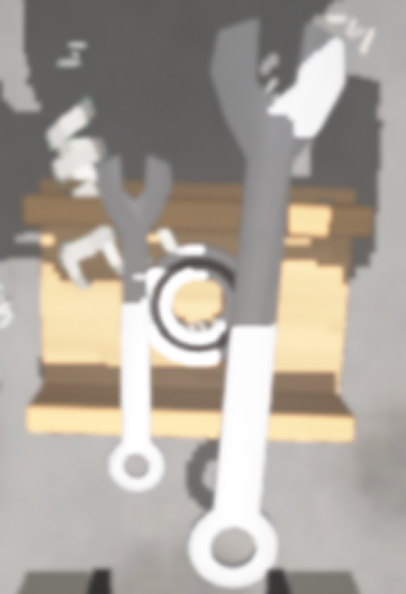

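View pics/w1b.png

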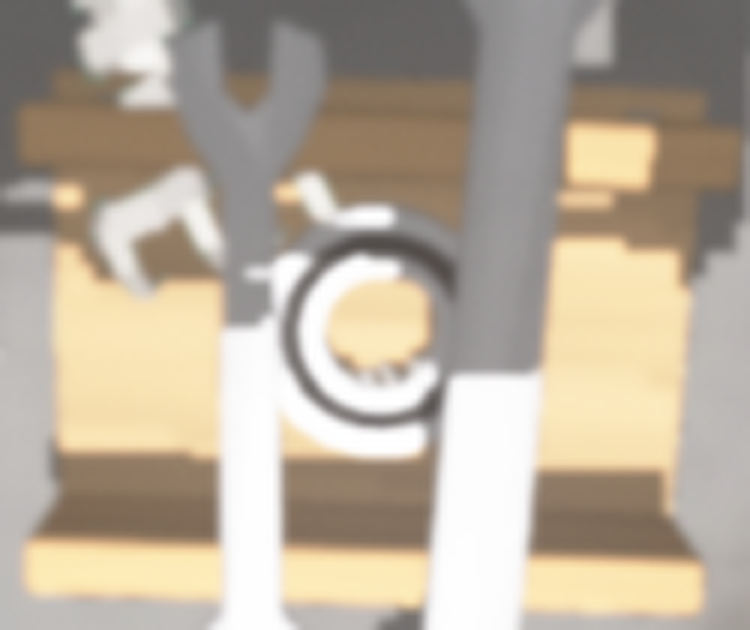

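View pics/w1c.png

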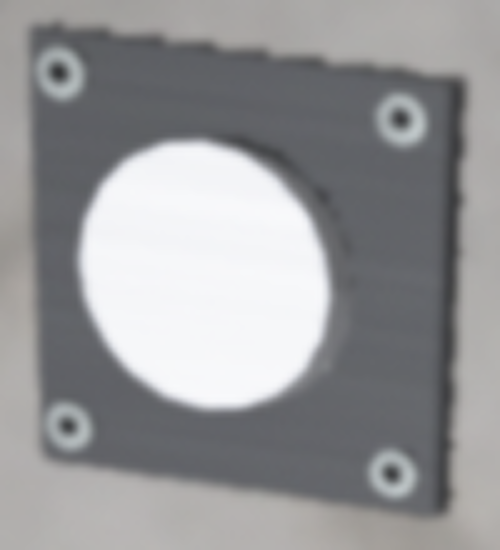

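Run:
```python
from h import *
import pickle
o,s=pickle.load(open("w1.pkl","rb"))
def q(l,a,b,k): return (np.array(l,float)+.5)/k-.5+[a,b]
def show(n,l,z,a,b,k): print(n,(unproj(s,q(l,a,b,k),z,o)*1000).round(1)[:,:2].tolist())
r=(190,30,2.9); b=(195,80,6); c=(25,30,5)
show("long ring c,end",[(233,546),(233,587)],.058,*r)
show("long edges",[(216,500),(264,500),(245,200),(290,200)],.058,*r)
show("long tips",[(240,20),(330,35)],.058,*r)
show("short ring c,end",[(136,464),(136,491)],.055,*r)
show("short edges",[(124,430),(150,430),(122,310),(149,310)],.055,*r)
show("short tips",[(112,155),(158,155)],.055,*r)
show("rest far board corners",[(25,595),(703,612),(25,540),(703,556)],.05,*b)
show("near board",[(20,105),(745,130),(20,160),(742,188)],.05,*b)
show("bearing top L, bot,top, ring c",[(272,330),(380,458),(380,207),(378,330)],.021,*b)
cr=snapshot; im=s["image"][30:140,25:125]
g=cv2.cvtColor(im,cv2.COLOR_RGB2GRAY);m=(g>215).astype(np.uint8)
n,l,st,ce=cv2.connectedComponentsWithStats(m);i=1+np.argmax(st[1:,4]);print(st[i],ce[i])
cnt=max(cv2.findContours(m,0,1)[0],key=cv2.contourArea);e=cv2.fitEllipse(cnt);print(e)
print("boss",unproj(s,[ce[i]+[25,30]],.024,o)*1000,unproj(s,[np.array(e[0])+[25,30]],.024,o)*1000)
P=unproj(s,cnt.reshape(-1,2)+[25,30],.024,o)*1000
print(cv2.minEnclosingCircle(P[:,:2].astype(np.float32)),P[:,:2].min(0),P[:,:2].max(0))
```

```text
long ring c,end [[688.9, 270.2], [708.7, 270.6]]
long edges [[667.6, 262.5], [667.5, 283.0], [543.7, 272.3], [543.6, 289.7]]
long tips [[479.2, 269.2], [484.1, 302.5]]
short ring c,end [[652.5, 228.4], [664.7, 228.2]]
short edges [[637.4, 223.6], [637.4, 234.5], [587.0, 223.7], [586.9, 234.6]]
short tips [[527.1, 220.9], [527.1, 238.7]]
rest far board corners [[640.0, 181.4], [643.3, 321.6], [628.3, 182.0], [631.3, 320.9]]
near board [[542.3, 185.3], [546.5, 324.2], [552.6, 184.9], [557.4, 324.3]]
bearing top L, bot,top, ring c [[589.6, 231.7], [617.4, 254.8], [563.8, 254.5], [589.6, 254.2]]
[  17   29   48   52 1974] [40.45440729 54.61702128]
((40.44430923461914, 54.60273361206055), (45.46564483642578, 53.314002990722656), 150.07595825195312)
boss [[526.10010021  15.50648359  24.        ]] [[526.082748   15.4961247  24.       ]]
((526.6358642578125, 15.20840835571289), 31.40981674194336) [495.77488355 -16.07948908] [557.1872946   46.14825203]
```

>>> jog_arm --pt "-5.7 4.9 -25 -0.7" --pt "-5.7 4.9 -25 -0.7" --pt "-5.7 4.9 -25 -0.7" --pt "-5.7 4.9 -25 -0.7" --pt "-5.7 4.9 -25 -0.7" --pt "0 0 -20 0" --pt "0 0 -20 0" --pt "0 0 -10 0" --pt "0 0 0 0" --pt "0 0 0 0" --fingers 32

```text
clock: 3.53
tool_pos: [0.5883, 0.2755, 0.0823]
orientation: [-180.0, 0.0, 176.7]
force: [0.5, 0.2, 0.2]
opening: 0.0318
```

Run:
```python
from h import *
o=get_obs();s=snapshot("wrist");save(s,"w2",k=1.5)
print(o["tool_pos"],o["orientation"],o["opening"],o["force"])
```

```text
[0.58827697 0.27551042 0.0822876 ] [-1.79993840e+02  1.74398079e-02  1.76654942e+02] 0.031811495622068905 [0.47879458 0.15003271 0.1992886 ]
```

View pics/w2.png

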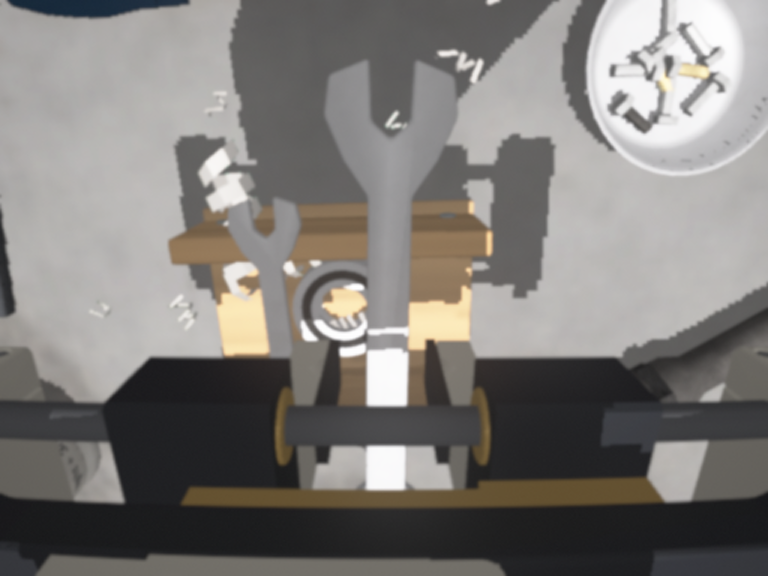

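>>> jog_arm --pt "0 1 -10 0" --pt "0 1 -10 0" --pt "0 0 -10 0" --pt "0 0 -6 0" --pt "0 0 -4 0" --pt "0 0 0 0" --pt "0 0 0 0" --pt "0 0 0 0" --pt "0 0 0 0" --pt "0 0 0 0"

```text
clock: 4.42
tool_pos: [0.5884, 0.2782, 0.042]
orientation: [180.0, 0.0, 176.7]
force: [1.0, -1.1, 0.2]
opening: 0.0317
```

>>> jog_arm --pt "0 0 0 0" --pt "0 0 0 0" --pt "0 0 0 0" --pt "0 0 0 0" --pt "0 0 0 0" --pt "0 0 0 0" --pt "0 0 0 0" --pt "0 0 0 0" --pt "0 0 0 0" --pt "0 0 0 0" --fingers 0

```text
clock: 5.25
tool_pos: [0.5882, 0.2781, 0.0417]
orientation: [180.0, 0.0, 176.7]
force: [-0.7, -1.2, 3.4]
opening: 0.0172
```

Run:
```python
from h import *
o=get_obs();s=snapshot("wrist");save(s,"w3",k=1.5)
print(o["tool_pos"],o["orientation"],o["opening"],o["force"],o["moment"])
```

```text
[0.58818965 0.27805353 0.0417191 ] [1.7999610e+02 6.9067884e-03 1.7667248e+02] 0.017191175586011628 [-0.70433412 -1.16420919  3.42701695] [-0.13304053  0.35485202 -0.04806318]
```

View pics/w3.png

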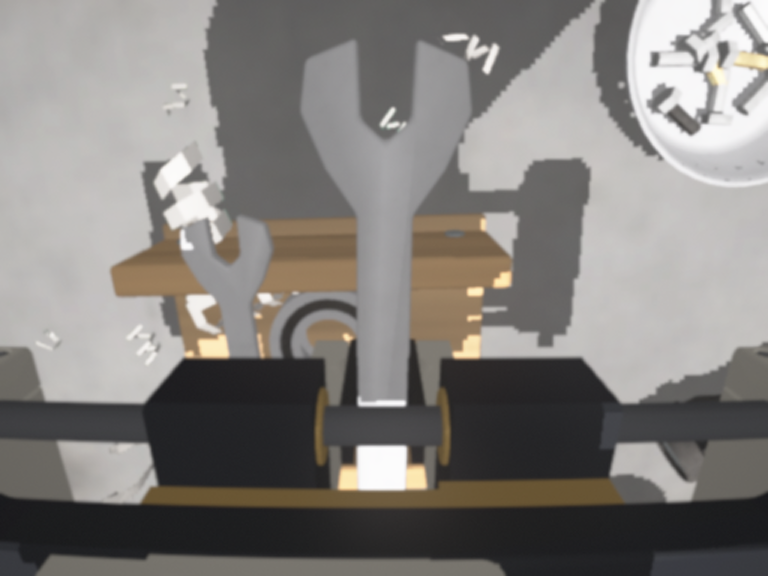

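>>> jog_arm --pt "0 0 0 0" --pt "0 0 0 0" --pt "0 0 0 0" --pt "0 0 3 0" --pt "0 0 5 0" --pt "0 0 8 0" --pt "0 0 8 0" --pt "0 0 8 0" --pt "0 0 8 0" --pt "0 0 0 0"

```text
clock: 6.13
tool_pos: [0.5892, 0.2788, 0.0841]
orientation: [179.9, 0.2, 176.7]
force: [0.5, 1.0, -1.9]
opening: 0.017
```

Run:
```python
from h import *
o=get_obs();s=snapshot("wrist");save(s,"w4",k=1.5)
print(o["tool_pos"],o["orientation"],o["opening"],o["force"],o["moment"])
```

```text
[0.58920306 0.2787919  0.08411561] [1.79878190e+02 1.56425934e-01 1.76693341e+02] 0.017001582407885397 [ 0.54540866  1.00200286 -1.85826742] [ 0.06127406 -0.07937264 -0.06018992]
```

View pics/w4.png

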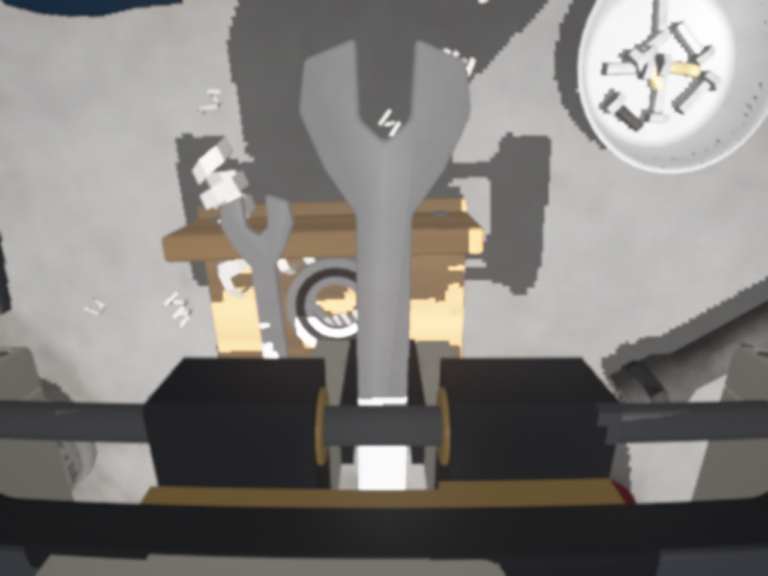

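>>> jog_arm --pt "0 0 20 0" --pt "0 0 35 0" --pt "0 -5 35 0" --pt "-4 -20 15 0" --pt "-4 -35 0 0" --pt "-4 -39 0 0" --pt "-4 -40 0 0" --pt "-4 -40 0 0" --pt "-4 -40 0 0" --pt "-4 -40 0 0"

```text
clock: 7.02
tool_pos: [0.5592, 0.0173, 0.1864]
orientation: [180.0, -0.0, 176.7]
force: [1.0, -0.7, -2.3]
opening: 0.0174
```

>>> jog_arm --pt "-27 -22 0 0" --pt "-27 -20 0 0" --pt "-27 -20 0 0" --pt "-27 -20 0 0" --pt "-6 -35 0 0" --pt "-6 -36 0 0" --pt "-6 -36 0 0" --pt "-4 -36 0 0" --pt "-2 -22 0 0" --pt "0 -12 0 0"

```text
clock: 7.85
tool_pos: [0.4271, -0.2422, 0.1863]
orientation: [180.0, -0.0, 176.5]
force: [-0.1, 0.8, -1.6]
opening: 0.017
```

>>> jog_arm --pt "0 0 -20 0" --pt "0 0 -30 0" --pt "0 0 -35 0" --pt "0 0 -30 0" --pt "0 0 -20 0" --pt "0 0 -5 0" --pt "0 0 0 0" --pt "0 0 0 0" --pt "0 0 0 0" --pt "0 0 0 0"

```text
clock: 8.68
tool_pos: [0.4293, -0.2401, 0.0481]
orientation: [-180.0, 0.2, 176.7]
force: [-0.1, -0.7, -1.9]
opening: 0.0172
```

Run:
```python
from h import *
o=get_obs();s=snapshot("wrist");save(s,"w5",k=1.5)
print(o["tool_pos"],o["orientation"],o["opening"],o["force"],o["moment"])
```

```text
[ 0.42930333 -0.24011993  0.04806864] [-1.79983250e+02  1.67173322e-01  1.76684700e+02] 0.01720365326054368 [-0.06206955 -0.72202064 -1.87748051] [-0.0403769  -0.03946375 -0.01027704]
```

View pics/w5.png

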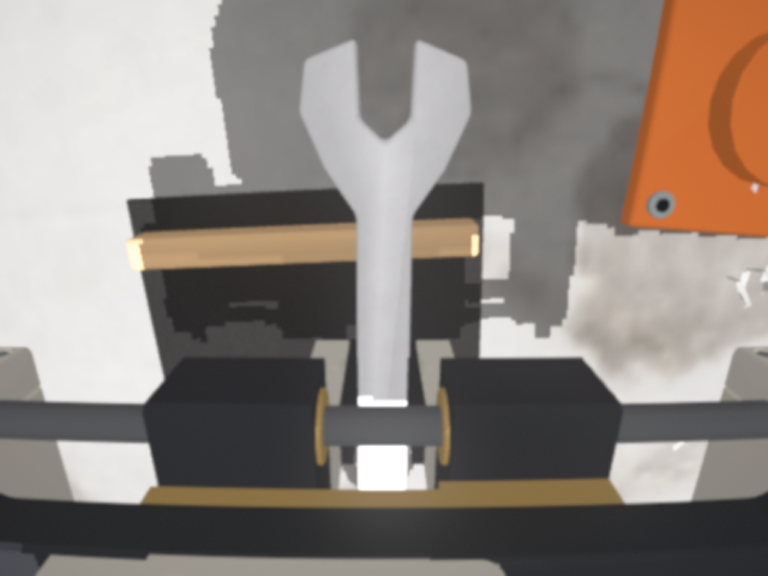

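>>> jog_arm --pt "0 0 -12 0" --pt "0 0 -10 0" --pt "0 0 -6 0" --pt "0 0 -3 0" --pt "0 0 -2 0" --pt "0 0 -2 0" --pt "0 0 -1 0" --pt "0 0 -1 0" --pt "0 0 0 0" --pt "0 0 0 0"

```text
clock: 9.57
tool_pos: [0.4284, -0.24, 0.0106]
orientation: [-180.0, 0.0, 176.7]
force: [-2.3, 2.6, 8.9]
opening: 0.0171
```

>>> jog_arm --pt "0 0 0 0" --pt "0 0 0 0" --pt "0 0 0 0" --pt "0 0 0 0" --pt "0 0 0 0" --pt "0 0 0 0" --pt "0 0 0 0" --pt "0 0 0 0" --pt "0 0 0 0" --pt "0 0 0 0" --fingers 32

```text
clock: 10.4
tool_pos: [0.4281, -0.24, 0.0095]
orientation: [-180.0, -0.0, 176.7]
force: [-0.5, -0.3, -0.5]
opening: 0.0319
```

Run:
```python
from h import *
o=get_obs();s=snapshot("wrist");save(s,"w6",k=1.5)
print(o["tool_pos"],o["orientation"],o["opening"],o["force"],o["moment"])
```

```text
[ 0.42810271 -0.23995699  0.00951205] [-1.79999867e+02 -7.13430269e-03  1.76672484e+02] 0.03190107539116481 [-0.45067913 -0.30232367 -0.48167411] [-0.04642134 -0.00959364  0.00311372]
```

View pics/w6.png

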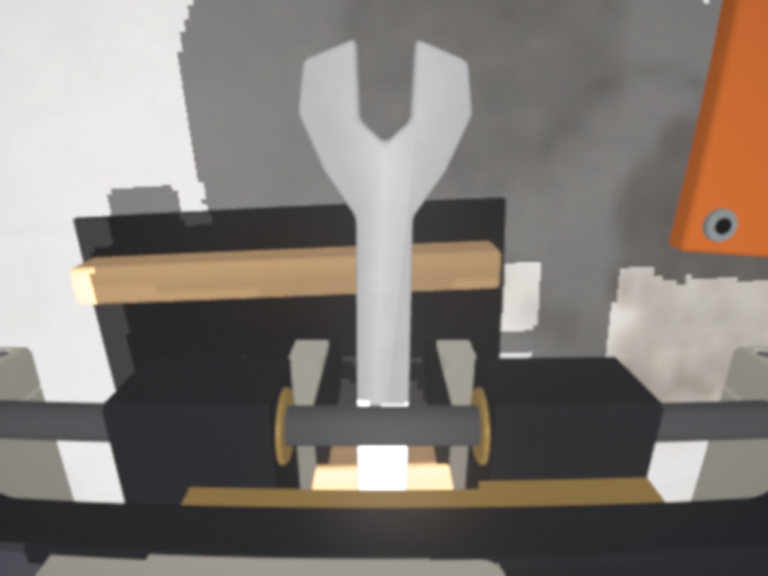

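>>> jog_arm --pt "0 0 15 0" --pt "0 0 35 0" --pt "0 0 40 0" --pt "1 10 35 0" --pt "3 35 15 0" --pt "4 38 0 0" --pt "4 39 0 0" --pt "5 39 0 0" --pt "15 29 0 0" --pt "27 27 0 0" --fingers 26

```text
clock: 11.28
tool_pos: [0.4857, -0.021, 0.1503]
orientation: [179.9, 0.0, 176.7]
force: [0.9, -0.6, 0.4]
opening: 0.0258
```

>>> jog_arm --pt "30 25 0 0" --pt "30 25 0 0" --pt "25 30 0 0.6" --pt "10 38 0 0.6" --pt "4 39 0 0.6" --pt "2 39 0 0.6" --pt "0 30 -10 0.6" --pt "0 20 -20 0.3" --pt "0 6 -30 0" --pt "0 0 -20 0"

```text
clock: 12.12
tool_pos: [0.5873, 0.2309, 0.0673]
orientation: [-180.0, -0.1, -179.9]
force: [-0.2, -1.2, -1.2]
opening: 0.0264
```

Run:
```python
from h import *
o=get_obs();s=snapshot("wrist");save(s,"w7",k=1.5)
print(o["tool_pos"],o["orientation"],o["opening"],o["force"],o["moment"])
```

```text
[0.58726521 0.23094919 0.06729474] [-1.79989626e+02 -6.05704041e-02 -1.79912789e+02] 0.026368013488197548 [-0.16069133 -1.18408279 -1.22115819] [-0.13327214  0.06548767 -0.02203502]
```

View pics/w7.png

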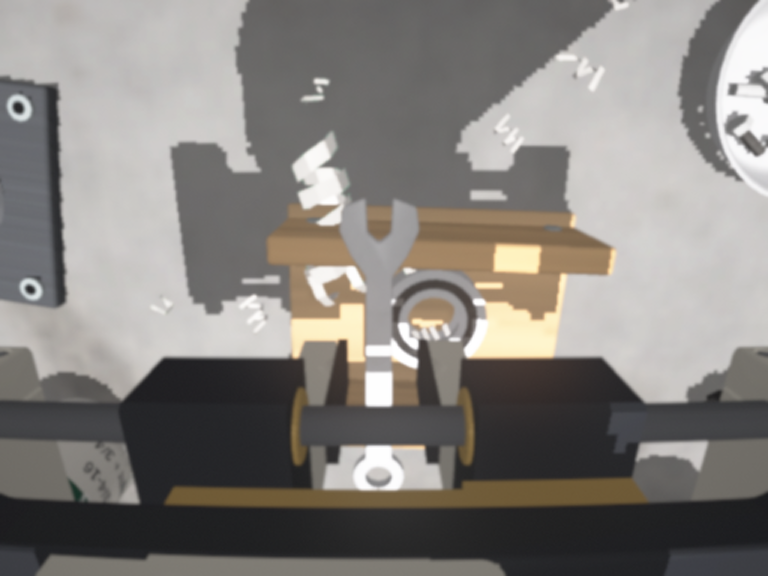

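>>> jog_arm --pt "0 -1.5 -10 0" --pt "0 0 -8 0" --pt "0 0 -5 0" --pt "0 0 -3 0" --pt "0 0 0 0" --pt "0 0 0 0" --pt "0 0 0 0" --pt "0 0 0 0" --pt "0 0 0 0" --pt "0 0 0 0"

```text
clock: 13.0
tool_pos: [0.5882, 0.2277, 0.0439]
orientation: [180.0, 0.0, 180.0]
force: [-0.7, -0.0, -0.2]
opening: 0.0259
```

>>> jog_arm --pt "0 0 0 0" --pt "0 0 0 0" --pt "0 0 0 0" --pt "0 0 0 0" --pt "0 0 0 0" --pt "0 0 0 0" --pt "0 0 0 0" --pt "0 0 0 0" --pt "0 0 0 0" --pt "0 0 0 0" --fingers 0

```text
clock: 13.83
tool_pos: [0.5882, 0.2276, 0.0436]
orientation: [180.0, 0.0, 180.0]
force: [0.0, 0.6, 0.2]
opening: 0.0096
```

Run:
```python
from h import *
o=get_obs();s=snapshot("wrist");save(s,"w8",k=1.5)
print(o["tool_pos"],o["orientation"],o["opening"],o["force"],o["moment"])
```

```text
[0.58818791 0.22764141 0.04359915] [1.79993138e+02 8.54287051e-03 1.79976037e+02] 0.009619264564688295 [0.04568422 0.64605401 0.19003277] [ 0.42057404 -0.06643495 -0.02082659]
```

View pics/w8.png

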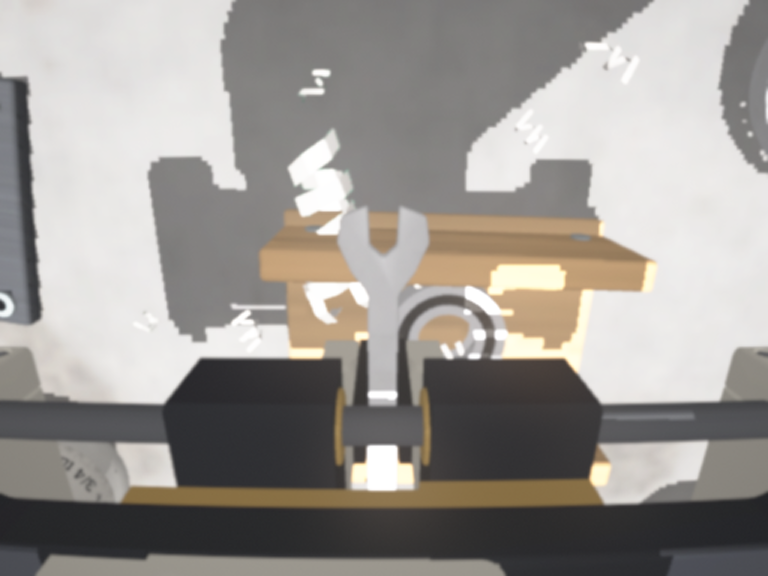

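>>> jog_arm --pt "0 0 4 0" --pt "0 0 15 0" --pt "0 0 30 0" --pt "0 0 35 0" --pt "0 -10 35 0" --pt "-4 -30 15 0" --pt "-4 -40 0 0" --pt "-4 -40 0 0" --pt "-6 -40 0 0" --pt "-10 -38 0 0"

```text
clock: 14.72
tool_pos: [0.5595, 0.0276, 0.1777]
orientation: [-180.0, -0.0, 180.0]
force: [0.2, -0.0, -1.4]
opening: 0.0099
```

>>> jog_arm --pt "-27 -25 0 0" --pt "-27 -28 0 0" --pt "-27 -28 0 0" --pt "-27 -28 0 0" --pt "-8 -38 0 0" --pt "-6 -38 0 0" --pt "-6 -39 0 0" --pt "-4 -39 0 0" --pt "0 -36 0 0" --pt "0 -20 0 0"

```text
clock: 15.55
tool_pos: [0.4271, -0.2925, 0.1777]
orientation: [-180.0, -0.0, 179.9]
force: [0.3, -1.3, -1.0]
opening: 0.0099
```

>>> jog_arm --pt "0 -10 -10 0" --pt "0 0 -20 0" --pt "0 0 -30 0" --pt "0 0 -30 0" --pt "0 0 -20 0" --pt "0 0 -10 0" --pt "0 0 0 0" --pt "0 0 0 0" --pt "0 0 0 0" --pt "0 0 0 0"

```text
clock: 16.38
tool_pos: [0.4292, -0.2997, 0.059]
orientation: [-180.0, 0.1, 180.0]
force: [-0.0, -0.8, -1.6]
opening: 0.01
```

Run:
```python
from h import *
o=get_obs();s=snapshot("wrist");save(s,"w9",k=1.5)
print(o["tool_pos"],o["orientation"],o["opening"],o["force"],o["moment"])
```

```text
[ 0.42923576 -0.29965094  0.05901173] [-1.79954202e+02  1.43124394e-01  1.79996669e+02] 0.010020810698189976 [-0.02145589 -0.7632076  -1.62293415] [-0.02306421  0.03478531 -0.00698343]
```

View pics/w9.png

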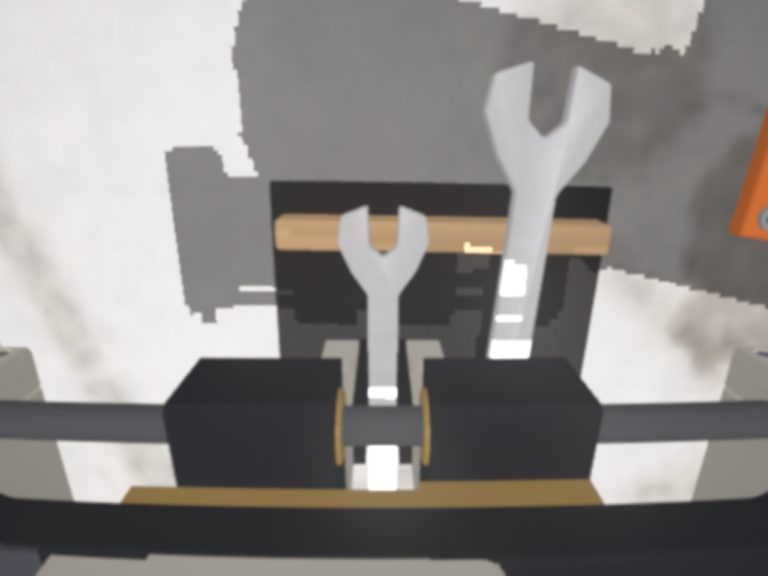

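>>> jog_arm --pt "0 0 -15 0" --pt "0 0 -14 0" --pt "0 0 -8 0" --pt "0 0 -4 0" --pt "0 0 -2 0" --pt "0 0 -1 0" --pt "0 0 -1 0" --pt "0 0 -1 0" --pt "0 0 0 0" --pt "0 0 0 0"

```text
clock: 17.27
tool_pos: [0.4286, -0.2996, 0.0125]
orientation: [-180.0, 0.1, 180.0]
force: [-1.6, 1.4, 5.6]
opening: 0.0095
```

Contact felt. I'll release the short spanner and rise.

>>> jog_arm --pt "0 0 0 0" --pt "0 0 0 0" --pt "0 0 0 0" --pt "0 0 0 0" --pt "0 0 0 0" --pt "0 0 0 0" --pt "0 0 15 0" --pt "0 0 35 0" --pt "0 0 40 0" --pt "0 0 35 0" --fingers 26

```text
clock: 18.1
tool_pos: [0.4278, -0.2995, 0.1383]
orientation: [-180.0, -0.0, 180.0]
force: [1.7, -0.3, -0.1]
opening: 0.026
```

Run:
```python
from h import *
import pickle
o=get_obs();s=snapshot("top");save(s,"t2",(130,90,420,260),2.7);pickle.dump(s,open("t2.pkl","wb"))
print(o["tool_pos"],o["orientation"],o["opening"],o["force"],o["moment"])
```

```text
[ 0.42782133 -0.29949988  0.13829892] [-1.79992662e+02 -4.22042631e-02  1.79983252e+02] 0.02603765392454396 [ 1.66240601 -0.25876801 -0.07379174] [-0.1160212  -0.25409136  0.0182071 ]
```

View pics/t2.png

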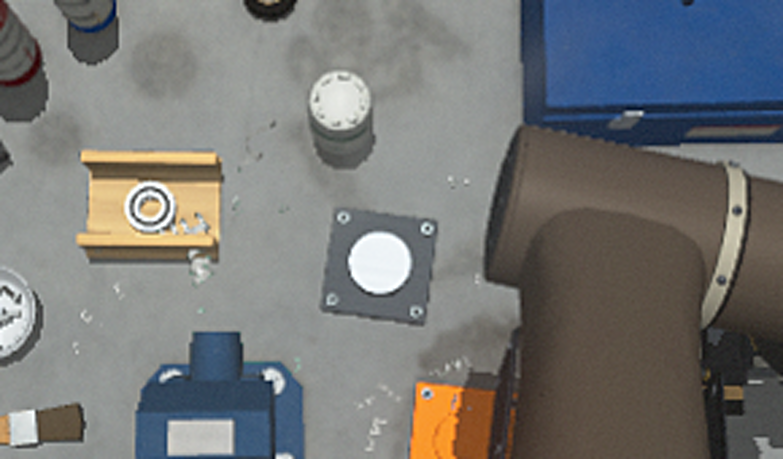

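>>> jog_arm --pt "2 25 20 0" --pt "4 38 10 0" --pt "4 39 10 0" --pt "4 40 0 0" --pt "4 40 0 0" --pt "10 39 0 0" --pt "27 29 0 0" --pt "28 29 0 0" --pt "28 29 0 0" --pt "28 29 0 0" --fingers 80

```text
clock: 18.98
tool_pos: [0.5681, 0.0395, 0.1767]
orientation: [180.0, 0.0, -180.0]
force: [0.8, 0.6, -0.7]
opening: 0.0791
```

>>> jog_arm --pt "12 38 0 0" --pt "8 38 0 0" --pt "6 38 0 0" --pt "4 38 0 -0.7" --pt "2 35 -15 -0.7" --pt "1 20 -20 0" --pt "0 9 -20 0" --pt "0 0 -10 0" --pt "0 0 0 0" --pt "0 0 0 0"

```text
clock: 19.82
tool_pos: [0.6, 0.2528, 0.1113]
orientation: [-179.9, -0.1, 178.6]
force: [-0.1, 0.5, 0.3]
opening: 0.0802
```

Run:
```python
from h import *
import pickle
o=get_obs();s=snapshot("wrist");save(s,"w10",k=1.5);pickle.dump((o,s),open("w10.pkl","wb"))
print(o["tool_pos"],o["orientation"],o["opening"],o["force"],o["moment"])
t=pickle.load(open("t2.pkl","rb"));print(unproj(t,[(np.array([150,207])+.5)/2.7-.5+[130,90]],.021))
```

```text
[0.59995878 0.25279375 0.1112893 ] [-1.79930018e+02 -5.46229064e-02  1.78573033e+02] 0.08020098341995664 [-0.10429804  0.52936467  0.33072538] [-0.00366184 -0.0321196   0.03701923]
[[0.59017927 0.25379735 0.021     ]]
```

View pics/w10.png

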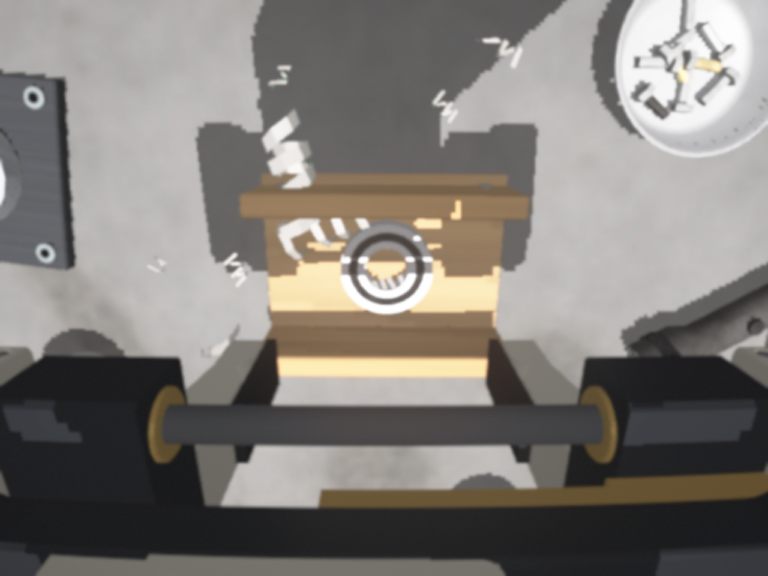

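Run:
```python
from h import *
import pickle
o,s=pickle.load(open("w10.pkl","rb"))
q=np.array([(387,268),(341,268),(434,268),(387,314),(387,220)])/1.5-.17
print((unproj(s,q,.021,o)*1000).round(1))
```

```text
[[589.2 255.   21. ]
 [588.5 229.1  21. ]
 [589.8 281.5  21. ]
 [617.1 254.4  21. ]
 [561.9 255.6  21. ]]
```

>>> jog_arm --pt "-5 1 -15 0" --pt "-5 1 -25 0" --pt "0 0 -25 0" --pt "0 0 -15 0" --pt "0 0 -10 0" --pt "0 0 -6 0" --pt "0 0 -3 0" --pt "0 0 -2 0" --pt "0 0 0 0" --pt "0 0 0 0"

```text
clock: 20.7
tool_pos: [0.5907, 0.2558, 0.0115]
orientation: [180.0, 0.1, 178.6]
force: [0.2, -0.3, 0.7]
opening: 0.0801
```

>>> jog_arm --pt "0 0 0 0" --pt "0 0 0 0" --pt "0 0 0 0" --pt "0 0 0 0" --pt "0 0 0 0" --pt "0 0 0 0" --pt "0 0 0 0" --pt "0 0 0 0" --pt "0 0 0 0" --pt "0 0 0 0" --fingers 30

```text
clock: 21.53
tool_pos: [0.5901, 0.2556, 0.0106]
orientation: [180.0, 0.0, 178.6]
force: [-0.8, -0.6, 2.8]
opening: 0.0511
```

Run:
```python
from h import *
import pickle
o=get_obs();s=snapshot("wrist");save(s,"w11",k=1.5)
print(o["tool_pos"],o["orientation"],o["opening"],o["force"],o["moment"])
```

```text
[0.59014533 0.25558452 0.01063469] [1.79996964e+02 3.03551251e-03 1.78573813e+02] 0.05112888134521475 [-0.84609159 -0.60100274  2.80860987] [0.07603657 0.22312049 0.04174352]
```

View pics/w11.png

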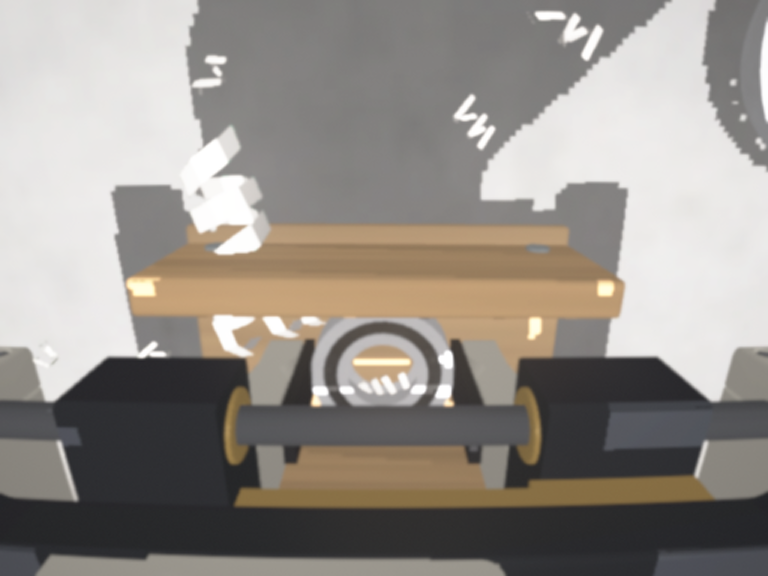

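Run:
```python
from h import *
o=get_obs();s=snapshot("wrist");print(o["opening"],o["tool_pos"],o["force"])
p=o["tool_pos"]
print(proj(s,[[p[0],p[1],.021],[p[0]-.026,p[1],.021],[p[0]+.026,p[1],.021],[p[0],p[1]+.026,.021],[p[0],p[1]-.026,.021]],o)*1.5)
```

```text
0.05084455008474199 [0.59015803 0.25558873 0.01063934] [ 0.07391152 -0.24739108  1.49517132]
[[383.73455457 375.08452632]
 [381.91816363 308.51875091]
 [385.36914327 434.92442986]
 [455.24896269 373.33444118]
 [312.38959862 376.55370657]]
```

>>> jog_arm --pt "0 0 4 0" --pt "0 0 12 0" --pt "0 0 25 0" --pt "0 0 30 0" --pt "0 -4 25 0" --pt "-5 -20 10 0" --pt "-9 -35 0 0" --pt "-9 -38 0 0" --pt "-9 -38 0 0" --pt "-9 -38 0 0"

```text
clock: 22.47
tool_pos: [0.5483, 0.0811, 0.1175]
orientation: [180.0, 0.0, 178.6]
force: [1.9, -0.3, -2.3]
opening: 0.0509
```

>>> jog_arm --pt "-9 -32 0 0" --pt "-8 -20 0 0" --pt "-5 -10 0 0" --pt "0 -4 -15 0" --pt "0 0 -20 0" --pt "0 0 -10 0" --pt "0 0 0 0" --pt "0 0 0 0" --pt "0 0 0 0" --pt "0 0 0 0"

```text
clock: 23.3
tool_pos: [0.5279, 0.0171, 0.0725]
orientation: [180.0, 0.1, 178.6]
force: [-0.9, 0.9, -2.3]
opening: 0.0508
```

Run:
```python
from h import *
import pickle
o=get_obs();s=snapshot("wrist");save(s,"w12",k=1.5);pickle.dump((o,s),open("w12.pkl","wb"))
print(o["tool_pos"],o["orientation"],o["opening"],o["force"],o["moment"])
s=snapshot("top");save(s,"t3",(180,90,420,260),3.2);pickle.dump(s,open("t3.pkl","wb"))
```

```text
[0.52791441 0.01708268 0.07248138] [1.79979366e+02 7.66752943e-02 1.78614455e+02] 0.0508016986873528 [-0.90944414  0.91551931 -2.29364032] [-0.01813895 -0.03488908  0.04821172]
```

View pics/w12.png

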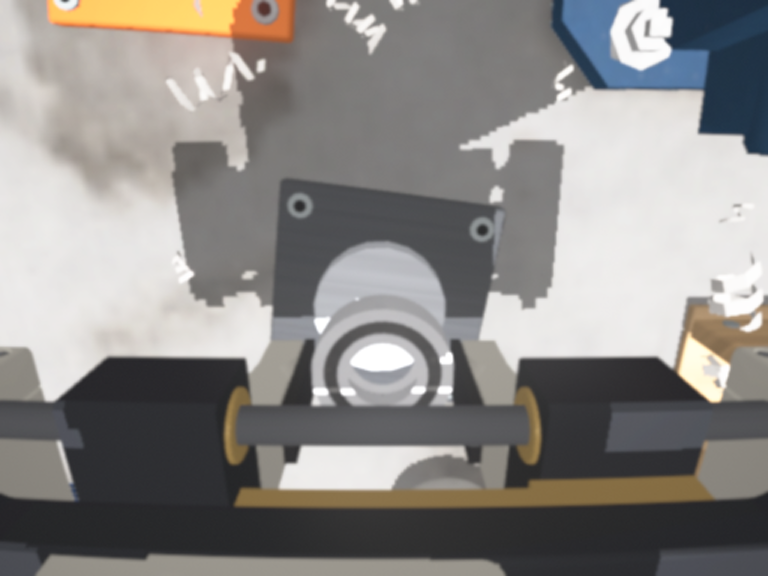

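View pics/t3.png

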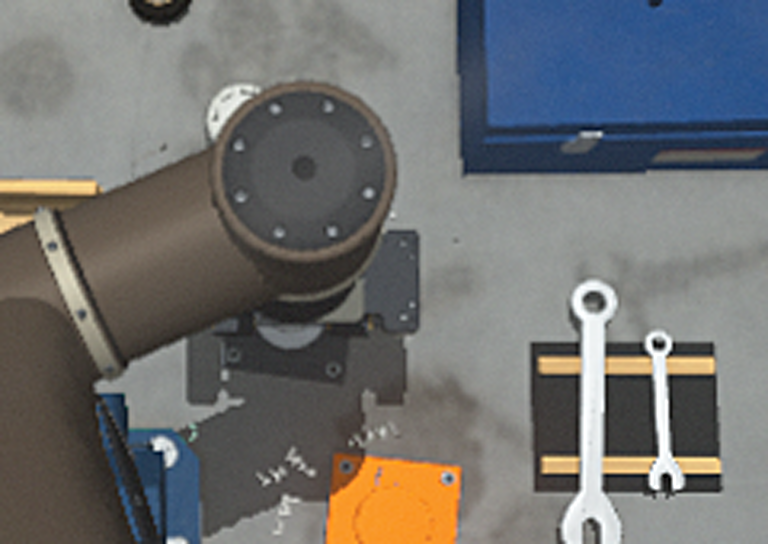

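Run:
```python
from h import *
import pickle
t=pickle.load(open("t3.pkl","rb"))
q=lambda l:(np.array(l)+.5)/3.2-.5+[180,90]
print((unproj(t,q([(593,300),(593,400),(592,500)]),.027)*1000).round(1),(unproj(t,q([(658,343),(666,470),(660,400)]),.024)*1000).round(1))
o,s=pickle.load(open("w12.pkl","rb"))
p=o["tool_pos"]
# predicted boss outline for candidates
for c in [(.5268,.0152),(.5272,.0165),(.5275,.0175)]:
    a=np.radians([-180,-150,-210,90,-90]);P=np.c_[c[0]+.032*np.cos(a),c[1]+.032*np.sin(a),np.full(5,.024)]
    print(c,(proj(s,P,o)*1.5).round(1).tolist())
save(s,"w12b",(180,110,340,260),4.8)
```

```text
[[ 532.8 -246.1   27. ]
 [ 446.5 -241.7   27. ]
 [ 362.1 -236.5   27. ]] [[ 495.  -300.1   24. ]
 [ 386.7 -300.4   24. ]
 [ 446.  -298.9   24. ]]
(0.5268, 0.0152) [[377.5, 247.1], [343.3, 256.9], [412.2, 255.3], [445.5, 309.9], [313.2, 313.0]]
(0.5272, 0.0165) [[380.3, 247.9], [346.1, 257.7], [415.0, 256.0], [448.2, 310.6], [316.0, 313.7]]
(0.5275, 0.0175) [[382.5, 248.5], [348.3, 258.3], [417.1, 256.6], [450.2, 311.2], [318.1, 314.2]]
```

View pics/w12b.png

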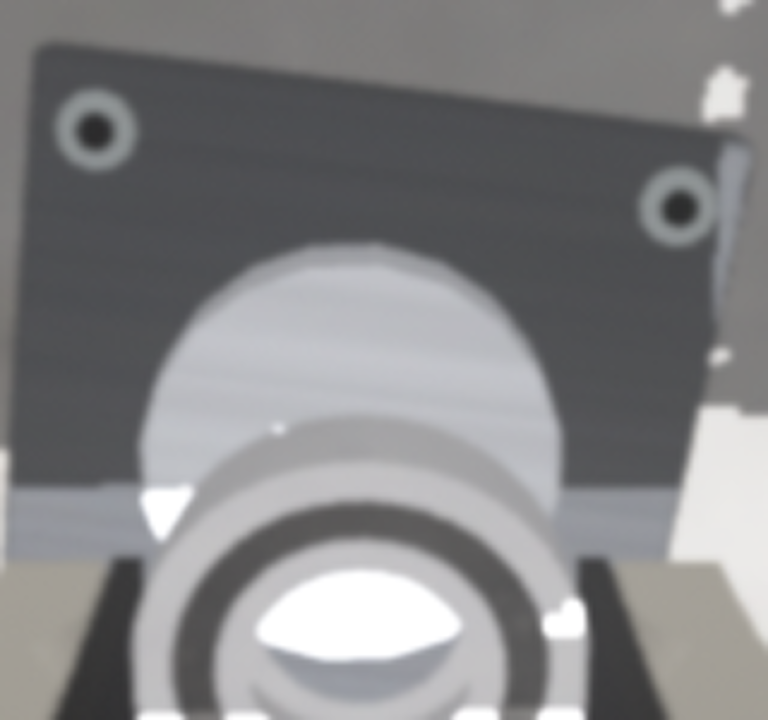

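>>> jog_arm --pt "-0.4 -0.8 -10 0" --pt "-0.3 -0.7 -12 0" --pt "0 0 -10 0" --pt "0 0 -5 0" --pt "0 0 -3 0" --pt "0 0 -1 0" --pt "0 0 -1 0" --pt "0 0 0 0" --pt "0 0 0 0" --pt "0 0 0 0"

```text
clock: 24.23
tool_pos: [0.5267, 0.0151, 0.0299]
orientation: [180.0, 0.0, 178.6]
force: [0.3, 0.3, -1.4]
opening: 0.0508
```

Run:
```python
from h import *
import pickle
o=get_obs();s=snapshot("wrist");save(s,"w13",(160,110,350,260),4.2)
print(o["tool_pos"],o["orientation"],o["opening"],o["force"],o["moment"])
```

```text
[0.52669723 0.01514165 0.02994423] [1.79984451e+02 3.95704419e-02 1.78574246e+02] 0.05083060275658106 [ 0.32960568  0.30772296 -1.37283593] [-0.04671832 -0.01732207 -0.02279589]
```

View pics/w13.png

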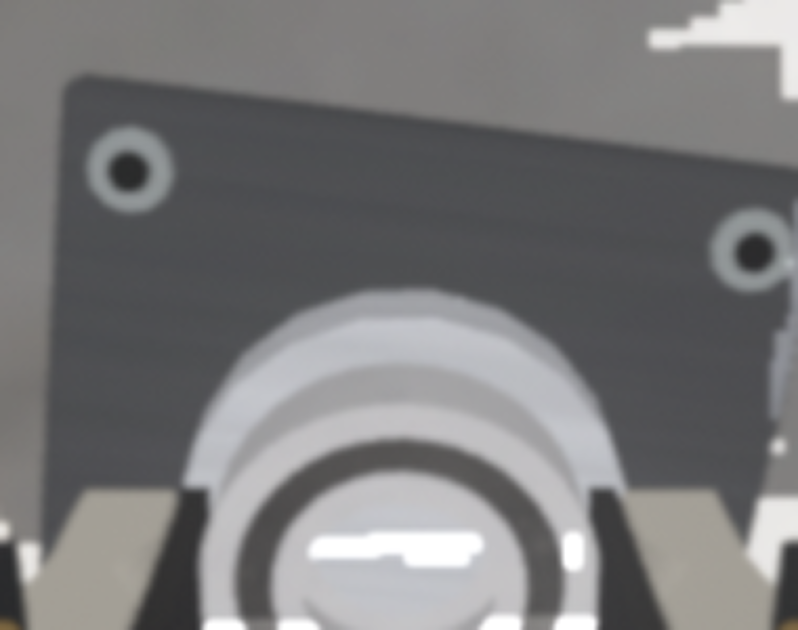

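Run:
```python
from h import *
o=get_obs();s=snapshot("wrist")
g=lambda v:unproj(s,[np.array([400,v])/4.2-.4+[160,110]],z,o)[0]*1000
p=o["tool_pos"]
z=.024;print("boss near edge",g(318));
for z in(.0253,):print("bearing bottom near edge",g(362))
z=.0403;print("bearing top near edge",g(403)); print(p)
```

```text
boss near edge [494.86453909  15.41447798  24.        ]
bearing bottom near edge [500.64884788  15.26783132  25.3       ]
bearing top near edge [500.61305628  15.25414089  40.3       ]
[0.52669757 0.01513794 0.02992909]
```

>>> jog_arm --pt "0 0.5 -0.5 0" --pt "0 0 -0.5 0" --pt "0 0 -0.5 0" --pt "0 0 -0.3 0" --pt "0 0 0 0" --pt "0 0 0 0" --pt "0 0 0 0" --pt "0 0 0 0" --pt "0 0 0 0" --pt "0 0 0 0"

```text
clock: 25.17
tool_pos: [0.5266, 0.0156, 0.0286]
orientation: [180.0, 0.0, 178.6]
force: [-3.9, 0.7, 7.3]
opening: 0.0511
```

Contact with the boss. I'll release, wait, then rise.

>>> jog_arm --pt "0 0 0 0" --pt "0 0 0 0" --pt "0 0 0 0" --pt "0 0 0 0" --pt "0 0 0 0" --pt "0 0 0 0" --pt "0 0 0 0" --pt "0 0 10 0" --pt "0 0 25 0" --pt "0 0 35 0" --fingers 80

```text
clock: 26.0
tool_pos: [0.5245, 0.0149, 0.0968]
orientation: [-179.9, -0.3, 178.6]
force: [0.8, -0.6, 0.1]
opening: 0.08
```

Run:
```python
from h import *
o=get_obs();s=snapshot("wrist");save(s,"w14",k=1.5)
print(o["tool_pos"],o["orientation"],o["opening"],o["force"],o["moment"])
```

```text
[0.52452215 0.01490798 0.09681563] [-179.88928511   -0.29824694  178.55477495] 0.07999542581417125 [ 0.84196047 -0.56100388  0.0730444 ] [ 0.0615943  -0.1966255   0.00842215]
```

View pics/w14.png

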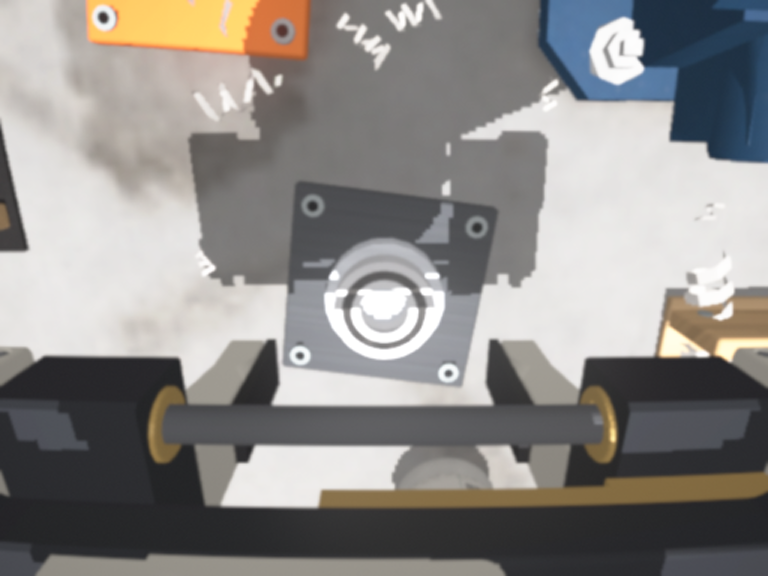

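>>> jog_arm --pt "-5 -10 30 0" --pt "-14 -34 15 0" --pt "-14 -36 5 -0.4" --pt "-14 -36 0 -0.5" --pt "-14 -36 0 -0.5" --pt "-14 -36 0 -0.5" --pt "-14 -36 0 0" --pt "-8 -24 -15 0" --pt "0 -8 -25 0" --pt "0 0 -30 0" --fingers 32

```text
clock: 26.88
tool_pos: [0.4304, -0.2428, 0.0793]
orientation: [-179.9, 0.3, 176.5]
force: [1.3, -0.1, -0.3]
opening: 0.0323
```

>>> jog_arm --pt "0 0 -15 0" --pt "0 0 0 0" --pt "0 0 0 0" --pt "0 0 0 0" --pt "0 0 0 0" --pt "0 0 0 0" --pt "0 0 0 0" --pt "0 0 0 0" --pt "0 0 0 0" --pt "0 0 0 0"

```text
clock: 27.72
tool_pos: [0.4296, -0.2404, 0.063]
orientation: [-180.0, 0.0, 176.7]
force: [0.4, -0.8, 0.2]
opening: 0.0323
```

Run:
```python
from h import *
o=get_obs();s=snapshot("wrist");save(s,"w15",k=1.5)
print(o["tool_pos"],o["orientation"],o["opening"],o["force"],o["moment"])
```

```text
[ 0.42957152 -0.24041558  0.06295817] [-1.79998561e+02  2.20918782e-02  1.76681848e+02] 0.03225417044766065 [ 0.35489666 -0.80327535  0.18131745] [-0.00464479 -0.00374379 -0.00657998]
```

View pics/w15.png

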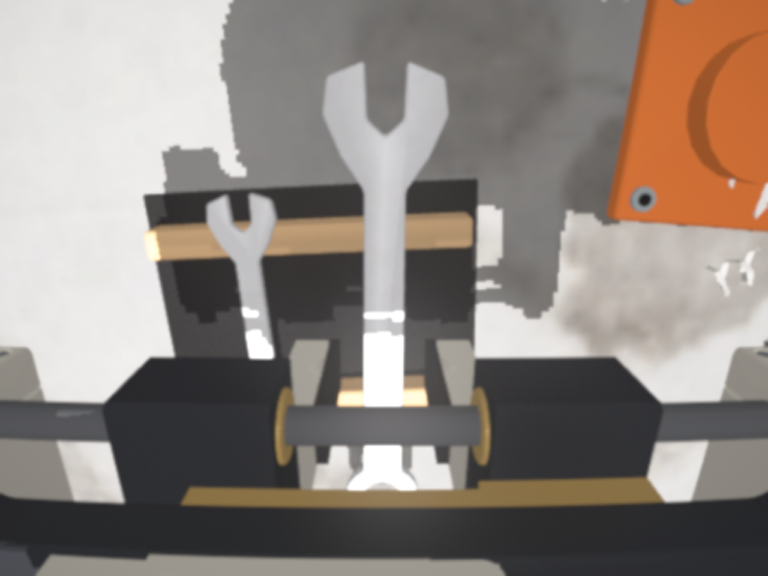

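>>> jog_arm --pt "-0.6 0.2 -12 0" --pt "-0.6 0.1 -15 0" --pt "0 0 -12 0" --pt "0 0 -7 0" --pt "0 0 -4 0" --pt "0 0 -2 0" --pt "0 0 0 0" --pt "0 0 0 0" --pt "0 0 0 0" --pt "0 0 0 0"

```text
clock: 28.6
tool_pos: [0.4286, -0.2402, 0.0112]
orientation: [-180.0, 0.1, 176.7]
force: [0.3, 0.4, 1.0]
opening: 0.032
```

>>> jog_arm --pt "0 0 0 0" --pt "0 0 0 0" --pt "0 0 0 0" --pt "0 0 0 0" --pt "0 0 0 0" --pt "0 0 0 0" --pt "0 0 0 0" --pt "0 0 0 0" --pt "0 0 0 0" --pt "0 0 0 0" --fingers 0

```text
clock: 29.43
tool_pos: [0.4283, -0.2402, 0.0109]
orientation: [-180.0, 0.0, 176.7]
force: [-1.2, 1.0, 5.0]
opening: 0.0172
```

Run:
```python
from h import *
o=get_obs();s=snapshot("wrist");save(s,"w16",k=1.5)
print(o["tool_pos"],o["orientation"],o["opening"],o["force"],o["moment"])
```

```text
[ 0.42833369 -0.24018495  0.01089972] [-1.79996538e+02  1.28438405e-02  1.76676739e+02] 0.01722604081137529 [-1.22416922  1.0468651   5.02641589] [0.30798596 0.27204158 0.00587091]
```

View pics/w16.png

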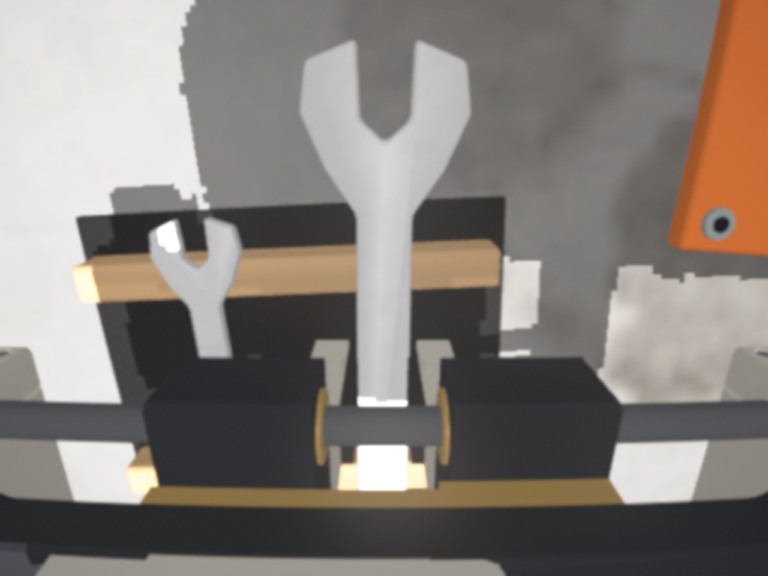

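>>> jog_arm --pt "0 0 4 0" --pt "0 0 15 0" --pt "0 0 30 0" --pt "0 0 40 0" --pt "0 5 40 0" --pt "2 25 25 0" --pt "4 36 8 0" --pt "4 39 0 0" --pt "5 39 0 0" --pt "7 36 0 0"

```text
clock: 30.32
tool_pos: [0.4493, -0.0585, 0.173]
orientation: [180.0, 0.0, 176.6]
force: [1.6, -1.5, -1.7]
opening: 0.017
```

>>> jog_arm --pt "27 20 0 0" --pt "30 20 0 0" --pt "30 20 0 0" --pt "25 30 0 0" --pt "10 39 0 0" --pt "6 40 0 0" --pt "4 40 0 0" --pt "4 40 0 0" --pt "2 40 0 0" --pt "0 30 0 0"

```text
clock: 31.15
tool_pos: [0.5879, 0.2617, 0.1719]
orientation: [-180.0, -0.1, 176.7]
force: [0.7, -0.4, -2.2]
opening: 0.0172
```

>>> jog_arm --pt "0 15 -10 0" --pt "0 4 -25 0" --pt "0 0 -30 0" --pt "0 0 -20 0" --pt "0 0 -10 0" --pt "0 0 0 0" --pt "0 0 0 0" --pt "0 0 0 0" --pt "0 0 0 0" --pt "0 0 0 0"

```text
clock: 31.98
tool_pos: [0.5889, 0.2782, 0.0793]
orientation: [179.9, 0.1, 176.7]
force: [-0.4, -0.2, -1.3]
opening: 0.0171
```

Run:
```python
from h import *
o=get_obs();s=snapshot("wrist");save(s,"w17",k=1.5)
print(o["tool_pos"],o["orientation"],o["opening"],o["force"],o["moment"])
```

```text
[0.58893576 0.27824166 0.07929067] [1.79905217e+02 1.03402928e-01 1.76668429e+02] 0.017125377337976363 [-0.43666205 -0.15519133 -1.27350155] [-0.06643407  0.02725134  0.02444184]
```

View pics/w17.png

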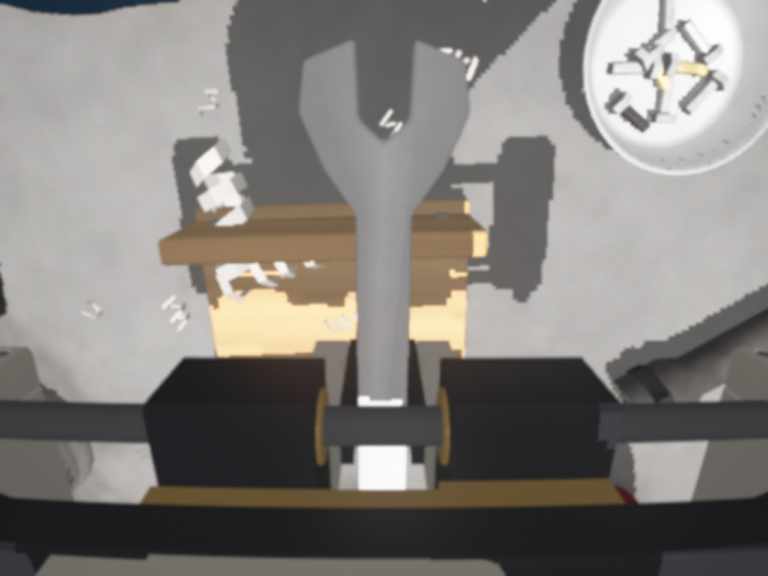

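>>> jog_arm --pt "-0.5 0 -10 0" --pt "0 0 -10 0" --pt "0 0 -7 0" --pt "0 0 -4 0" --pt "0 0 -2 0" --pt "0 0 -1 0" --pt "0 0 -1 0" --pt "0 0 -1 0" --pt "0 0 0 0" --pt "0 0 0 0"

```text
clock: 32.87
tool_pos: [0.5879, 0.278, 0.0421]
orientation: [180.0, 0.0, 176.7]
force: [-0.5, -1.0, -1.4]
opening: 0.0172
```

>>> jog_arm --pt "0.4 0 0 0" --pt "0 0 -0.4 0" --pt "0 0 -0.3 0" --pt "0 0 -0.3 0" --pt "0 0 0 0" --pt "0 0 0 0" --pt "0 0 0 0" --pt "0 0 0 0" --pt "0 0 0 0" --pt "0 0 0 0"

```text
clock: 33.7
tool_pos: [0.5883, 0.278, 0.0419]
orientation: [180.0, 0.0, 176.7]
force: [-4.0, -2.0, 7.1]
opening: 0.0173
```

>>> jog_arm --pt "0 0 0 0" --pt "0 0 0 0" --pt "0 0 0 0" --pt "0 0 0 0" --pt "0 0 0 0" --pt "0 0 0 0" --pt "0 0 10 0" --pt "0 0 20 0" --pt "0 0 35 0" --pt "0 0 35 0" --fingers 32

```text
clock: 34.53
tool_pos: [0.5875, 0.2773, 0.1415]
orientation: [-179.9, -0.1, 176.7]
force: [2.0, 0.3, 1.0]
opening: 0.0321
```

>>> jog_arm --pt "-4 -30 15 0.4" --pt "-4 -38 0 0.5" --pt "-4 -40 0 0.5" --pt "-4 -40 0 0.5" --pt "-6 -39 0 0.5" --pt "-20 -34 0 0.5" --pt "-27 -28 0 0.4" --pt "-27 -28 0 0" --pt "-27 -28 0 0" --pt "-12 -38 0 0" --fingers 26

```text
clock: 35.37
tool_pos: [0.4502, -0.0659, 0.1566]
orientation: [180.0, 0.0, -180.0]
force: [1.5, -1.6, -1.1]
opening: 0.0262
```

>>> jog_arm --pt "-10 -38 0 0" --pt "-8 -39 0 0" --pt "-6 -39 0 0" --pt "-1 -39 0 0" --pt "0 -39 -10 0" --pt "0 -30 -20 0" --pt "0 -11 -30 0" --pt "0 0 -20 0" --pt "0 0 0 0" --pt "0 0 0 0"

```text
clock: 36.2
tool_pos: [0.4275, -0.3003, 0.0757]
orientation: [180.0, -0.1, 180.0]
force: [0.5, 0.5, 0.4]
opening: 0.026
```

Run:
```python
from h import *
import pickle
o=get_obs();s=snapshot("wrist");save(s,"w18",k=1.5)
print(o["tool_pos"],o["orientation"],o["opening"],o["force"],o["moment"])
s=snapshot("top");pickle.dump(s,open("t4.pkl","wb"));save(s,"t4",(145,110,325,215),4.4)
s=snapshot("scene");pickle.dump(s,open("sc4.pkl","wb"))
```

```text
[ 0.42751155 -0.30029072  0.07574552] [ 1.79985551e+02 -1.21009804e-01  1.79952894e+02] 0.02603809395592696 [0.53146399 0.52981595 0.40495981] [ 0.01451163 -0.10600897  0.01216271]
```

View pics/w18.png

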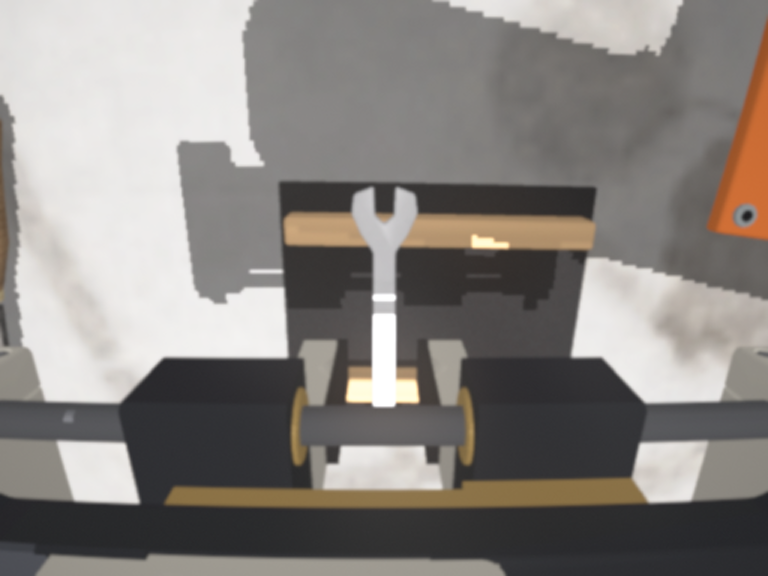

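View pics/t4.png

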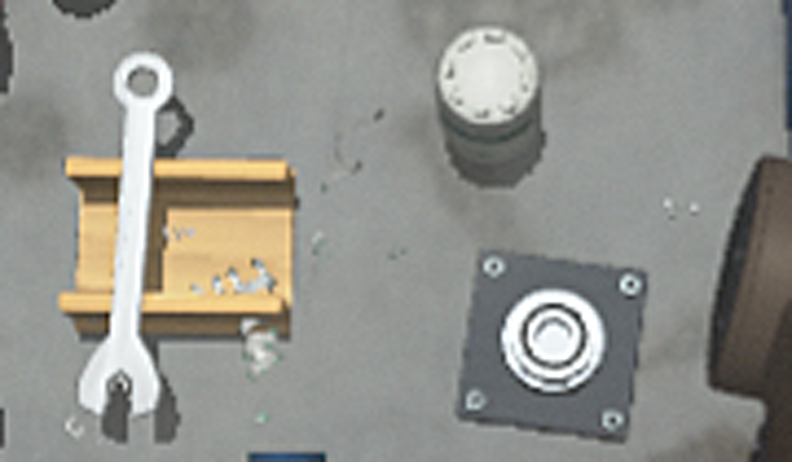

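The bearing is centred on the boss and the long spanner is back. I'll compare the spanner subpixel-wise with the first top picture.

```bash
cat > cmp.py <<'E'
from h import *
import pickle
def shift(A,B,box):
    x0,y0,x1,y1=box
    a=cv2.cvtColor(A,cv2.COLOR_RGB2GRAY).astype(np.float32)[y0:y1,x0:x1];b=cv2.cvtColor(B,cv2.COLOR_RGB2GRAY).astype(np.float32)[y0:y1,x0:x1]
    W=np.eye(2,3,dtype=np.float32)
    cc,W=cv2.findTransformECC(a,b,W,cv2.MOTION_TRANSLATION,(3,200,1e-5),None,3)
    return cc,W[:,2].round(3)
E
python3 - <<'E'
from cmp import *
A=pickle.load(open("s0.pkl","rb"))[1]["top"]["image"];B=pickle.load(open("t4.pkl","rb"))["image"]
for n,b in dict(ring=(168,118,188,138),shank=(168,140,184,180),openh=(160,185,185,208),filter=(244,112,270,150),dish=(107,185,146,225),ref_plate=(250,165,293,212),ref_rest=(192,140,215,190),vice=(180,210,245,270)).items():
    try:print(n,shift(A,B,b))
    except Exception as e:print(n,e)
# simple thresh centroid of bright in ring/open
for b in [(168,118,188,140),(160,186,184,206),(166,150,181,175)]:
    for I in(A,B):
        g=cv2.cvtColor(I,cv2.COLOR_RGB2GRAY).astype(float)[b[1]:b[3],b[0]:b[2]];w=np.clip(g-170,0,40)
        yy,xx=np.mgrid[:g.shape[0],:g.shape[1]];print(b,(w*xx).sum()/w.sum(),(w*yy).sum()/w.sum())
E
```

```text
ring (0.9699736978904147, array([-0.276, -0.096], dtype=float32))
shank (0.9716009404099394, array([-0.004, -0.058], dtype=float32))
openh (0.9960460296751702, array([ 0.105, -0.021], dtype=float32))
filter (0.9994784348236353, array([0.004, 0.019], dtype=float32))
dish (0.9989160563068211, array([0.007, 0.012], dtype=float32))
ref_plate (0.9195427443667847, array([-0.022, -0.207], dtype=float32))
ref_rest (0.5959408997666443, array([-0.096, -0.259], dtype=float32))
vice (0.9997991800635131, array([ 0.006, -0.004], dtype=float32))
(168, 118, 188, 140) 9.173721340388006 12.803350970017636
(168, 118, 188, 140) 8.867063111452138 12.401304431229619
(160, 186, 184, 206) 11.825675102502474 8.107450869503747
(160, 186, 184, 206) 11.793709300896916 8.481385919646149
(166, 150, 181, 175) 7.74502050380785 12.450937316930288
(166, 150, 181, 175) 6.521719955898567 12.951157662624036
```

The long spanner is back within about 0.7 mm and 0.3°, and the filter and dish haven't moved. Now the short spanner.

>>> jog_arm --pt "0.3 0.4 -15 0" --pt "0.3 0.3 -18 0" --pt "0 0 -15 0" --pt "0 0 -8 0" --pt "0 0 -4 0" --pt "0 0 -2 0" --pt "0 0 -1 0" --pt "0 0 0 0" --pt "0 0 0 0" --pt "0 0 0 0"

```text
clock: 37.18
tool_pos: [0.4291, -0.2996, 0.0134]
orientation: [-180.0, 0.1, 180.0]
force: [-0.2, 0.2, 1.0]
opening: 0.0262
```

>>> jog_arm --pt "-0.6 0 -0.5 0" --pt "0 0 0 0" --pt "0 0 0 0" --pt "0 0 0 0" --pt "0 0 0 0" --pt "0 0 0 0" --pt "0 0 0 0" --pt "0 0 0 0" --pt "0 0 0 0" --pt "0 0 0 0"

```text
clock: 38.02
tool_pos: [0.4282, -0.2995, 0.0123]
orientation: [-180.0, 0.0, 180.0]
force: [0.4, 0.6, 0.6]
opening: 0.0261
```

>>> jog_arm --pt "0 0 0 0" --pt "0 0 0 0" --pt "0 0 0 0" --pt "0 0 0 0" --pt "0 0 0 0" --pt "0 0 0 0" --pt "0 0 0 0" --pt "0 0 0 0" --pt "0 0 0 0" --pt "0 0 0 0" --fingers 0

```text
clock: 38.85
tool_pos: [0.4281, -0.2994, 0.0123]
orientation: [180.0, -0.0, 180.0]
force: [0.7, 0.9, 0.0]
opening: 0.0102
```

Run:
```python
from h import *
o=get_obs();s=snapshot("wrist");save(s,"w19",k=1.5)
print(o["tool_pos"],o["orientation"],o["opening"],o["force"],o["moment"])
```

```text
[ 0.42811736 -0.29944514  0.01225704] [ 1.79999273e+02 -1.07834486e-03  1.79971871e+02] 0.010180159278044257 [0.7422032  0.86636595 0.00318852] [0.07279766 0.0008693  0.00566632]
```

View pics/w19.png

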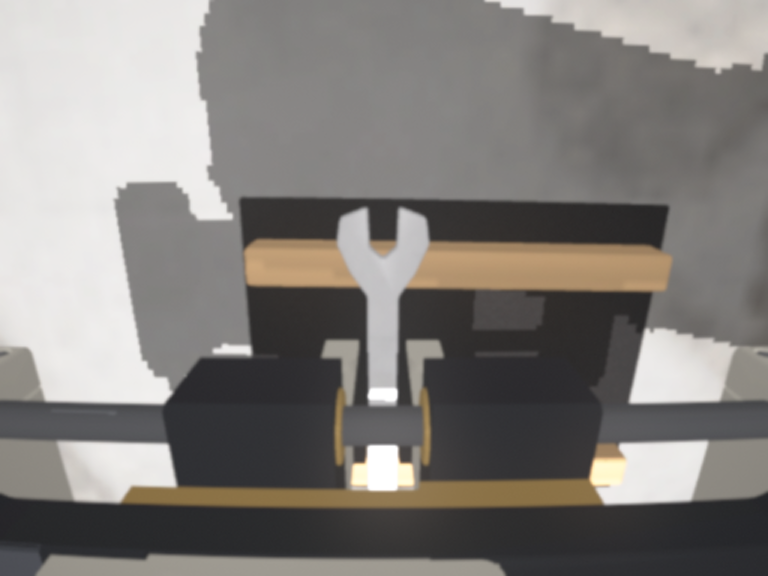

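>>> jog_arm --pt "0 0 4 0" --pt "0 0 15 0" --pt "0 0 30 0" --pt "0 5 38 0" --pt "0 18 35 0" --pt "2 36 15 0" --pt "4 39 0 0" --pt "4 40 0 0" --pt "5 40 0 0" --pt "7 40 0 0"

```text
clock: 39.73
tool_pos: [0.4494, -0.0798, 0.1498]
orientation: [180.0, 0.0, 179.9]
force: [1.1, -1.0, -1.0]
opening: 0.0096
```

>>> jog_arm --pt "20 33 0 0" --pt "28 28 0 0" --pt "30 26 0 0" --pt "28 28 0 0" --pt "15 37 0 0" --pt "8 39 0 0" --pt "5 39 0 0" --pt "4 38 0 0" --pt "0 30 -5 0" --pt "0 11 -20 0"

```text
clock: 40.57
tool_pos: [0.59, 0.2325, 0.1268]
orientation: [179.8, 0.3, -179.9]
force: [1.7, 0.1, -1.2]
opening: 0.0103
```

>>> jog_arm --pt "0 0 -25 0" --pt "0 0 -15 0" --pt "0 0 -5 0" --pt "0 0 0 0" --pt "0 0 0 0" --pt "0 0 0 0" --pt "0 0 0 0" --pt "0 0 0 0" --pt "0 0 0 0" --pt "0 0 0 0"

```text
clock: 41.4
tool_pos: [0.5883, 0.2275, 0.0798]
orientation: [180.0, 0.0, 180.0]
force: [0.9, -0.2, -1.9]
opening: 0.0098
```

>>> jog_arm --pt "0 0.7 -10 0" --pt "0 0 -10 0" --pt "0 0 -7 0" --pt "0 0 -4 0" --pt "0 0 -2 0" --pt "0 0 -1 0" --pt "0 0 -1 0" --pt "0 0 0 0" --pt "0 0 0 0" --pt "0 0 0 0"

```text
clock: 42.23
tool_pos: [0.5883, 0.2284, 0.0446]
orientation: [180.0, 0.0, 180.0]
force: [-1.0, 0.7, -1.5]
opening: 0.0097
```

>>> jog_arm --pt "0 0 -0.4 0" --pt "0 0 -0.4 0" --pt "0 0 -0.4 0" --pt "0 0 -0.3 0" --pt "0 0 0 0" --pt "0 0 0 0" --pt "0 0 0 0" --pt "0 0 0 0" --pt "0 0 0 0" --pt "0 0 0 0"

```text
clock: 43.07
tool_pos: [0.5882, 0.2283, 0.0432]
orientation: [180.0, 0.0, 180.0]
force: [-2.7, -0.3, 6.0]
opening: 0.0101
```

Contact on the boards. I'll release, rise, and move back out of the top camera's view of the rest.

>>> jog_arm --pt "0 0 0 0" --pt "0 0 0 0" --pt "0 0 0 0" --pt "0 0 0 0" --pt "0 0 0 0" --pt "0 0 0 0" --pt "0 0 10 0" --pt "0 0 20 0" --pt "0 0 35 0" --pt "0 0 35 0" --fingers 26

```text
clock: 43.9
tool_pos: [0.5875, 0.2277, 0.1436]
orientation: [-179.9, -0.1, 180.0]
force: [0.3, 0.5, -0.1]
opening: 0.0261
```

>>> jog_arm --pt "-4 -30 15 0" --pt "-4 -38 0 0" --pt "-4 -40 0 0" --pt "-4 -40 0 0" --pt "-6 -39 0 0" --pt "-20 -34 0 0" --pt "-27 -28 0 0" --pt "-27 -28 0 0" --pt "-27 -28 0 0" --pt "-12 -38 0 0"

```text
clock: 44.73
tool_pos: [0.4501, -0.1153, 0.1587]
orientation: [180.0, 0.0, -180.0]
force: [0.6, -0.5, -1.3]
opening: 0.0259
```

>>> jog_arm --pt "0 -39 0 0" --pt "0 -39 0 0" --pt "0 -39 0 0" --pt "0 -39 0 0" --pt "0 -30 0 0" --pt "0 0 0 0" --pt "0 0 0 0" --pt "0 0 0 0" --pt "0 0 0 0" --pt "0 0 0 0"

```text
clock: 45.57
tool_pos: [0.4533, -0.2998, 0.1582]
orientation: [-180.0, 0.0, -179.9]
force: [-0.1, 1.0, 0.1]
opening: 0.026
```

Run:
```python
from cmp import *
s=snapshot("top");pickle.dump(s,open("t5.pkl","wb"));save(s,"t5",(145,110,325,215),4.4)
save(snapshot("scene"),"sc5",(130,140,400,330),2.8)
A=pickle.load(open("s0.pkl","rb"))[1]["top"]["image"];B=s["image"]
for n,b in dict(ring=(168,118,188,138),openh=(160,185,185,208),sring=(186,134,200,148),sopen=(184,172,202,190),sshank=(186,150,199,174),filter=(244,112,270,150),dish=(107,185,146,225)).items():
    try:print(n,shift(A,B,b))
    except Exception as e:print(n,e)
```

```text
ring (0.9702217914885619, array([-0.274, -0.116], dtype=float32))
openh (0.9960344994733029, array([ 0.11, -0.02], dtype=float32))
sring (0.9565031058017698, array([ 0.128, -0.233], dtype=float32))
sopen (0.8803804498666079, array([ 0.483, -0.089], dtype=float32))
sshank (0.8738483444189664, array([0.504, 0.372], dtype=float32))
filter (0.9994672063182567, array([0.006, 0.016], dtype=float32))
dish (0.9989607214933629, array([0.009, 0.01 ], dtype=float32))
```

View pics/t5.png

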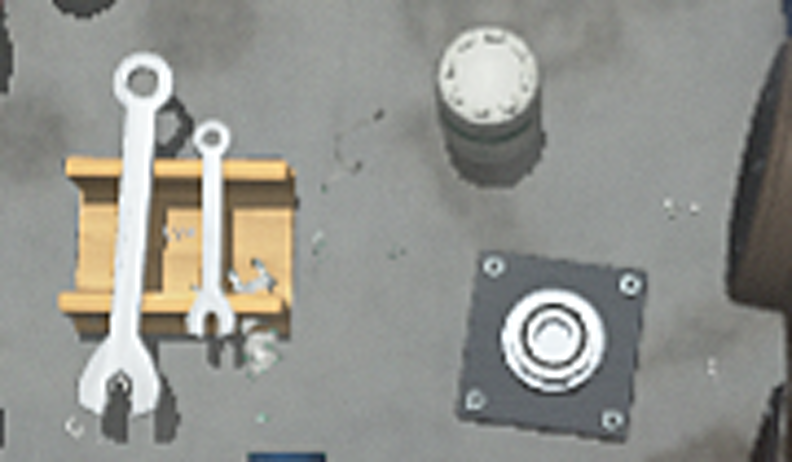

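View pics/sc5.png

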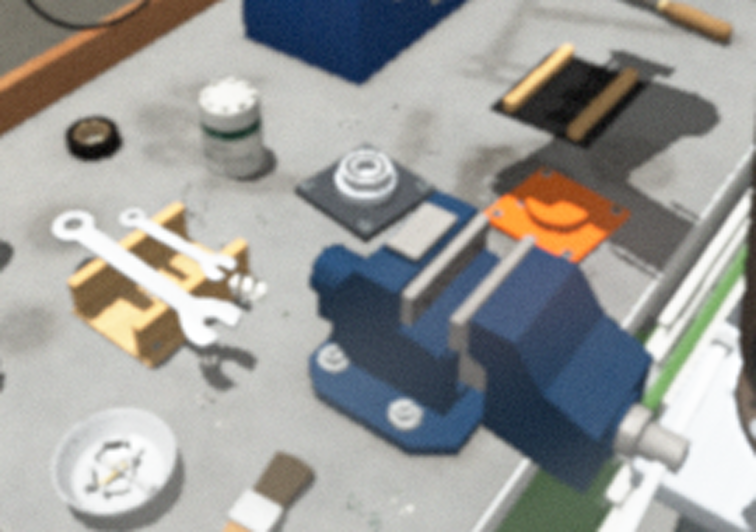

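```bash
python3 -c "
from h import *
o=get_obs();print(o['clock'],o['force'],o['qvel'].round(2));print(close_job())"
```

```text
45.6667 [0.20788356 0.31018331 0.5943302 ] [-0.12  0.22  0.11  0.03  0.06  0.09]
the job is handed in; nothing more can be done
None
```

I parked both spanners side by side across the mat's strips, set the bearing flat on the press plate's boss, and laid each spanner back across the rest. Each part was lowered until the wrist felt light contact (6–11 N) before release. I handed in at 45.7 s with the gripper clear of everything.

I compared the last top picture with the first one:
- **Long spanner:** back within about 0.7 mm and 0.3°.
- **Short spanner:** about 0.4 mm off at the ring end and 1.3 mm at the open end, towards -y. This estimate is less certain, because the missing bearing changes the background. I left it rather than disturb it again.
- **Bearing:** looks centred on the boss in the top view. A measurement just before release put it within about 1 mm.
- **Filter and dish:** no shift, within 0.02 px.

The top and wrist cameras disagreed by 1–3 mm on absolute positions. For the boss and the spanner grips I relied on the wrist pictures, which show the part relative to the gripper.

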